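Gauge the hen-house boards, mark the door rail and pack the kit

ROBOT

A 6-joint arm with a two-finger parallel gripper is mounted at the origin on the work surface. World frame = base frame: x ahead of the robot, y to its left, z up, the work surface at z = 0. Lengths are in m, angles in rad, forces in N, time in s.
With the tool pointing down it reaches from about 0.35 to 0.775 m from the base axis. Payload 7.3 kg.
Tool frame: the origin (TCP) lies midway between the tips of the shut fingers; the grasp point (between the pads) lies robot.grasp_offset behind it (robot.grasp_offset is the distance from the TCP to the grasp point, in m); z points along the fingers, x is the direction in which the jaws open and shut, and the axes are right-handed (so a half turn about z gives the same grasp; the last joint's range is limited). The gripper opens to 92 mm and grips with 3 to 60 N. Pads are 19 mm wide; open, the fingers measure 130 mm over their backs; the gripper's body (75 mm by 190 mm) begins 47 mm behind the grasp point.
Start: joints at [-0.146, 0.342, 1.524, -0, 1.275, -0.146], TCP at [0.525, 0, 0.227] pointing down, gripper open.
Joint ranges: [-2.53, 2.53], [-0.77, 2.02], [0.04, 2.7], [-1, 4.14], [0.28, 2.66], [-3.11, 3.11]. Speed limits (rad/s): [2.57, 2.57, 3.14, 3.14, 3.14, 3.14].

INTERFACE

Orientations are given as [roll, pitch, yaw] about the fixed x, y, z axes, in that order (R = Rz(yaw) Ry(pitch) Rx(roll)).
In Python, from cell import robot gives the robot as it stands. The module is installed in compiled form; this text tells all that it offers.
- The arm moves only by the tool move_arm, never from a script. Its argument "increments" is a list of rows, each a list of 7 numbers: the finger opening in mm, from 0 to 91.8, then the shift along the tool's x, y, z in mm, then the turn, a rotation vector about the tool's x, y, z in rad. A call has 1 to 12 rows; each row shifts and turns the pose as measured when the row begins, along the tool's axes as they then stand; what a row does not reach is not made up. A row lasts 1/8 s, in which the tool goes at most 62.5 mm and 10.7 degrees, less where a joint would pass 70% of its speed; a pose out of reach is approached as far as the arm can. A call is refused whole if a number of a shift passes 62.5 or a number of a turn 0.188, either way. A call with a gripper value outside its range is refused whole. The fingers move at their own pace and stop on an object; "newtons" is the grip in N (left out, the last holds). Time passes only in rows, so rows that do not move let the fingers close. It gives the time, the measured TCP pose, the force and the opening at its end, in the units of the state.
- robot.observe(): the state, without advancing time (a new reading comes with each control period).
- robot.read_camera(name): name is "scene" or "side" or "wrist"; returns a dict with "img" (400x640x3 uint8, red, green, blue), "fx", "fy", "cx", "cy" (pixels), "T" (4x4, takes a point from camera to world coordinates). Camera axes: x right, y down, z forward; pixel columns grow to the right and rows downward; lengths in m; the calibration is good to about 2 mm. A picture is of the moment at which its call begins. There is no depth.
- robot.hand_in(): hands the job in, once; it reports no verdict.
Trained networks look in the newest picture that a camera, given by its name, has taken for a name from the list of things; names that differ only in an ending like _2 or _b are one class to them, and where a whole thing is asked for, a point or a joint stands for the part that bears it (a point fixed in the world has none). Each returns a list of dicts, best first, with "conf" (0 to 1); they miss things now and then, are a little off and sometimes report something else, mostly with a low value. They report only what shows in the picture. A call takes as long as a camera call. They do not tell look-alikes from the thing itself.
- robot.look_for(thing, camera): "rect" ([left, top, width, height] in pixels, round what is visible of it).
The state is a dict: "time": time; "qpos": joint angles; "qvel": joint speeds; "joint_efforts": joint torques, N m; "tool_pos": TCP position; "tool_rot": TCP orientation; "contact_force": force on the tool from outside, world axes, zero at the start; "torque": the same for the moment, N m; "opening": finger opening in m.
Only numpy, scipy, OpenCV 4.12 (cv2) and the standard library are available. Lean on these libraries where they do the work, as an engineer would, in place of code of your own. Each camera call takes 0.05 s, during which the arm holds its last target.

TASK

The boards standing in the slotted rack look alike, but one is a 19 mm door rail and the others are 10 mm cladding: pinch each board between the fingers to tell by its thickness, and put all the cladding in the wide bay of the blue crate. Slide the rail along the channel of the marking jig, under the bridge and right up against the end stop, let go, and knock the sprung punch fully down with the mallet (not with the gripper) to mark the rail's edge - never a cladding board's - then take the rail out and put it in the narrow bay. Finish with the mallet standing with its head on the rubber mat, on a striking face, and leave the tape measure, glue bottle and tin alone.

Things in the scene. Friction and masses are not known exactly. Their poses are not given: they have to be found in the camera images.
- board_a: one of six look-alike pale pine boards, 180 mm long (its own x), 90 mm wide (its z), on edge in the rack at the start; origin at its centre. Its thickness (its y) is either 10 mm (cladding) or 19 mm (door rail); names do not tell which. Exactly one rail and two or three cladding boards are there in a run; absent ones read None. About 0.09 kg (cladding) or 0.17 kg (rail)
- board_b: one of six look-alike pale pine boards, 180 mm long (its own x), 90 mm wide (its z), on edge in the rack at the start; origin at its centre. Its thickness (its y) is either 10 mm (cladding) or 19 mm (door rail); names do not tell which. Exactly one rail and two or three cladding boards are there in a run; absent ones read None. About 0.09 kg (cladding) or 0.17 kg (rail)
- board_c: one of six look-alike pale pine boards, 180 mm long (its own x), 90 mm wide (its z), on edge in the rack at the start; origin at its centre. Its thickness (its y) is either 10 mm (cladding) or 19 mm (door rail); names do not tell which. Exactly one rail and two or three cladding boards are there in a run; absent ones read None. About 0.09 kg (cladding) or 0.17 kg (rail)
- board_d: one of six look-alike pale pine boards, 180 mm long (its own x), 90 mm wide (its z), on edge in the rack at the start; origin at its centre. Its thickness (its y) is either 10 mm (cladding) or 19 mm (door rail); names do not tell which. Exactly one rail and two or three cladding boards are there in a run; absent ones read None. About 0.09 kg (cladding) or 0.17 kg (rail)
- board_e: one of six look-alike pale pine boards, 180 mm long (its own x), 90 mm wide (its z), on edge in the rack at the start; origin at its centre. Its thickness (its y) is either 10 mm (cladding) or 19 mm (door rail); names do not tell which. Exactly one rail and two or three cladding boards are there in a run; absent ones read None. About 0.09 kg (cladding) or 0.17 kg (rail)
- board_f: one of six look-alike pale pine boards, 180 mm long (its own x), 90 mm wide (its z), on edge in the rack at the start; origin at its centre. Its thickness (its y) is either 10 mm (cladding) or 19 mm (door rail); names do not tell which. Exactly one rail and two or three cladding boards are there in a run; absent ones read None. About 0.09 kg (cladding) or 0.17 kg (rail)
- rack: slotted timber rack, fixed, 270 mm (its x) by 140 mm (its y); origin at the centre of its underside. Five slots, 23 mm wide, at x = -100, -50, 0, 50, 100 mm; each board stands in one along the rack's y, its lower edge 12 mm over the table; the slot cheeks reach 50 mm over the table
- jig: edge-marking jig, fixed: plywood base 290 by 95 by 18 mm; origin at the centre of its underside, x = the way a board slides in. Channel along x, 25 mm wide, floor 18 mm over the table, from x = -125 mm to the dark end stop's face at x = 125 mm; fences with flared lips, top 63 mm over the table. A grey bridge (x 74 to 106 mm, underside 130, top 152 mm over the table) carries the punch
- load_spot (a point): where a board's centre is when it has been lowered on edge into the open part of the channel, 24 mm short of the bridge, ready to be slid 75 mm under it to the stop; jig frame (-40, 0, 63) mm, axes as the jig's
- rail_home (a point): where the centre of a rail is when it stands on edge on the channel floor with its end against the stop; jig frame (35, 0, 63) mm, axes as the jig's
- punch (a joint): travel of the sprung punch downwards, m: 0 = up, 0.012 = fully down on the board's edge; its spring takes 2 N to start and 6 N when down, and brings it up again
- punch_top (a point): centre of the top of the punch's round red head (32 mm across), 180 mm over the table when up, at jig x = 90 mm, y = 0; it moves with the punch
- mallet: joiner's wooden mallet, 0.36 kg, standing on a striking face with its handle level; origin at the centre of the head. Head 80 mm (its x) by 72 mm (y) by 80 mm (z); the two striking faces (dark) look along +z and -z, 40 mm from the origin. Handle 24 mm wide (y), 32 mm high (z), from x = -40 mm to x = -190 mm, its middle line through the origin
- mat: black rubber tool mat, fixed, 250 mm (its x) by 120 mm (y) by 3 mm; origin at the centre of its underside
- crate: blue crate, loose, 1.6 kg, 213 mm (its x) by 212 mm (y), 75 mm high, 6 mm walls and floor; origin at the centre of its underside. A divider along y, centred at x = 17.5 mm, makes two bays, each 200 mm long in y: the wide bay (115 mm, on the -x side) and the narrow bay (80 mm, on the +x side)
- wide_bay (a point): centre of the wide bay's floor, 6 mm over the crate's underside; axes as the crate's
- narrow_bay (a point): centre of the narrow bay's floor, 6 mm over the crate's underside; axes as the crate's
- tape_measure: yellow tape measure, 70 by 34 by 66 mm, origin under its centre; to be left alone
- glue: white glue bottle, 56 mm across, 150 mm high, origin under its centre; to be left alone
- screw_tin: round tin of screws, 72 mm across, 75 mm high, origin under its centre; to be left alone
There are look-alikes about, which are no part of the job. Leave any pink look-alike of the board_a alone.

How it is judged:
By the outcome, as a careful person would: the job done as asked, in the order asked, and still so for the second after the job is handed in, with the robot touching nothing.
Of board_a, board_c only 1 to 1 are there at a start; the rules pass over those that are not, and their reading is None.
Of board_b, board_d only 1 to 1 are there at a start; the rules pass over those that are not, and their reading is None.
Of board_e, board_f only 1 to 2 are there at a start; the rules pass over those that are not, and their reading is None.
At some moment in a run one of mallet, crate may be knocked a few centimetres aside while the robot is not near it.
It also fails if it takes over 200 s, if anything falls off the work surface, if the arm or the gripper's body presses on something with over 40 N, if the wrist force passes 120 N, or if a joint passes its speed limit or range.

## Working session

There is one attempt and no reset: what is moved stays moved. The work goes in short steps, Python scripts to look and compute and a tool call to move; the robot and the scene stay as the last step left them, time stands still between calls to the robot, and variables do not carry over. Pictures are saved under pics/ and viewed, and the job is handed in when it is done.

Besides the shell and the picture viewer there is one more tool, called after ">>>" as name(argument=value, ...) on one line, values as JSON. move_arm: Moves the arm, as the interface text tells. Its arguments: {"type":"object","properties":{"increments":{"type":"array"},"newtons":{"type":"number"}},"required":["increments"]}

```bash
mkdir -p pics; ls; cat > h.py <<'E'
from cell import robot
import numpy as np, cv2
def snap(n,f):
    d=robot.read_camera(n); cv2.imwrite('pics/'+f,d['img'][:,:,::-1]); return d
def ray(d,u,v):
    T=np.array(d['T']); r=T[:3,:3]@np.array([(u-d['cx'])/d['fx'],(v-d['cy'])/d['fy'],1]); return T[:3,3],r
def atz(d,u,v,z):
    o,r=ray(d,u,v); return o+r*(z-o[2])/r[2]
def proj(d,p):
    T=np.array(d['T']); c=T[:3,:3].T@(np.array(p)-T[:3,3]); return d['fx']*c[0]/c[2]+d['cx'],d['fy']*c[1]/c[2]+d['cy']
E
python3 - <<'E'
from h import *
for n in('scene','side','wrist'):
    d=snap(n,n+'0.png'); print(n,d['fx'],d['cx'],d['cy'],np.round(d['T'],3).tolist())
print(robot.observe(), robot.grasp_offset)
for n in('scene','side'):
  for t in('board_a','rack','jig','mallet','mat','crate','punch','tape_measure','glue','screw_tin'):
    print(n,t,[(np.round(x['rect']).tolist(),round(x['conf'],2)) for x in robot.look_for(t,n)])
E
```

```text
pics
scene 386.93329829646046 323.9008232503784 197.31555266080247 [[0.095, 0.768, -0.633, 1.232], [0.995, -0.083, 0.049, -0.02], [-0.015, -0.635, -0.773, 0.916], [0.0, 0.0, 0.0, 1.0]]
side 427.3306489347242 317.8532484914357 209.4561398380535 [[0.988, -0.101, 0.114, 0.457], [-0.151, -0.737, 0.659, -0.754], [0.017, -0.669, -0.743, 1.015], [0.0, 0.0, 0.0, 1.0]]
wrist 287.74993681010045 322.8437860746134 201.21641857114938 [[1.0, -0.001, -0.001, 0.524], [-0.001, -0.958, -0.285, 0.077], [-0.001, 0.285, -0.958, 0.383], [0.0, 0.0, 0.0, 1.0]]
{'time': 0.15, 'qpos': array([-1.46023878e-01,  3.42558062e-01,  1.52478794e+00, -2.16003734e-05,
        1.27538103e+00, -1.45997927e-01]), 'qvel': array([ 0.00037443, -0.00078092, -0.003706  , -0.00012822, -0.00062208,
        0.00215358]), 'joint_efforts': array([ 7.52666965e-04, -4.31470585e+01, -2.44352603e+01,  7.18239485e-02,
        5.38185902e-02, -1.32920518e-04]), 'tool_pos': array([5.24703820e-01, 4.66384620e-05, 2.26210369e-01]), 'tool_rot': array([-3.14144806e+00,  1.12531970e-03, -1.95688728e-05]), 'contact_force': array([ 0.08256205,  
[... 843 characters left out ...]
, 0.71), ([332.0, 128.0, 40.0, 40.0], 0.58), ([370.0, 196.0, 22.0, 46.0], 0.5), ([262.0, 138.0, 9.0, 17.0], 0.49), ([240.0, 147.0, 77.0, 45.0], 0.48)]
side rack [([242.0, 146.0, 75.0, 48.0], 0.69)]
side jig [([251.0, 224.0, 107.0, 72.0], 0.76)]
side mallet [([257.0, 197.0, 76.0, 41.0], 0.62)]
side mat [([260.0, 214.0, 78.0, 27.0], 0.91), ([252.0, 221.0, 109.0, 78.0], 0.22)]
side crate [([252.0, 298.0, 110.0, 102.0], 0.72)]
side punch [([332.0, 224.0, 13.0, 12.0], 0.66), ([376.0, 258.0, 30.0, 40.0], 0.18)]
side tape_measure [([352.0, 185.0, 19.0, 26.0], 0.93)]
side glue [([371.0, 197.0, 22.0, 43.0], 0.57), ([354.0, 187.0, 20.0, 25.0], 0.43)]
side screw_tin [([379.0, 258.0, 24.0, 38.0], 0.96)]
```

```bash
python3 - <<'E'
import cv2
a=cv2.imread('pics/scene0.png')[120:310,130:520]; cv2.imwrite('pics/s1.png',cv2.resize(a,None,fx=2,fy=2,interpolation=2))
a=cv2.imread('pics/side0.png')[110:400,220:450]; cv2.imwrite('pics/s2.png',cv2.resize(a,None,fx=2,fy=2,interpolation=2))
E
```

```text
(no output)
```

View pics/s1.png

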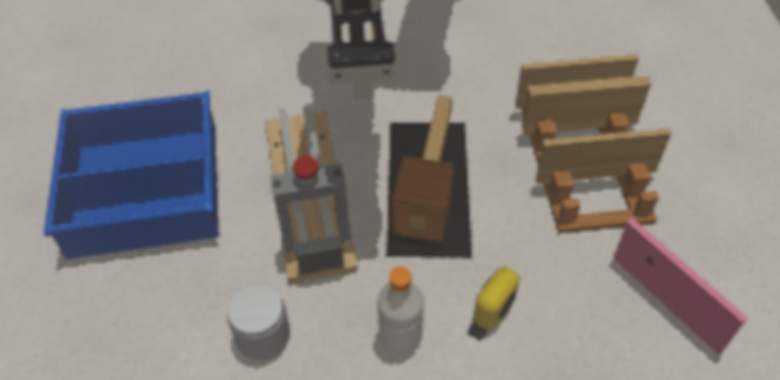

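View pics/s2.png

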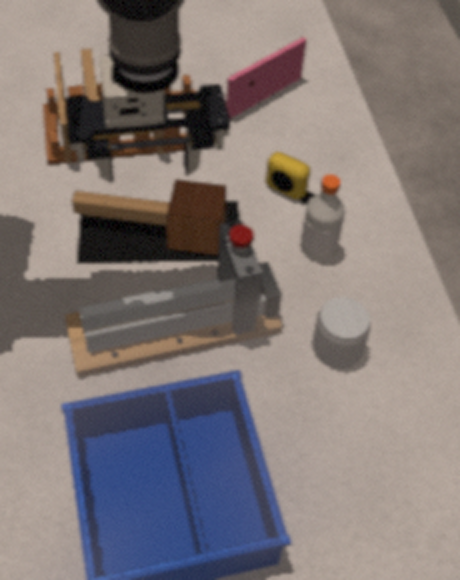

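View pics/wrist0.png

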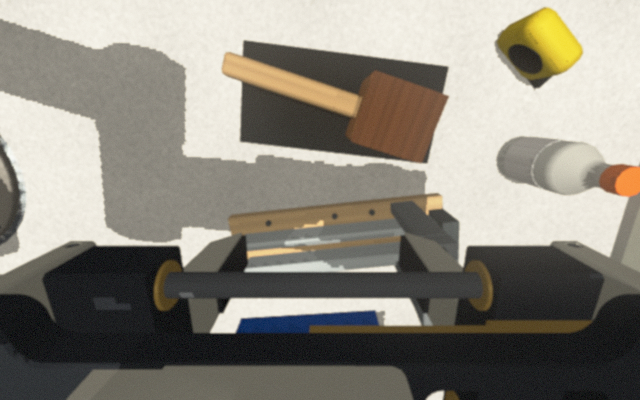

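The scene view shows, left to right (full-image px), the crate (195,207), jig (283,215), mallet on mat (341,205) and rack (427,207) with three pine boards. A pink board stands at (470,263) and is a decoy to leave alone. Next I'll get coarse positions.

```bash
python3 - <<'E'
from h import *
d=robot.read_camera('scene')
def P(name,u2,v2,z): print(name,np.round(atz(d,u2/2+130,v2/2+120,z),3)[:2])
# boards top ends
for n,u,v,z in [('b1 L',521,68,.102),('b1 R',637,58,.102),('b2 L',528,87,.102),('b2 R',648,80,.102),('b3 L',540,145,.102),('b3 R',667,132,.102),
 ('rack near L',560,228,.0),('rack nearR',655,220,0),('mat TL',392,124,.003),('mat TR',464,124,.003),('mat BR',471,254,.003),('mat BL',387,254,.003),
 ('crate BLtop',52,232,.075),('BRtop',216,210,.075),('TRtop',209,95,.075),('TLtop',62,110,.075),('punch',305,167,.18),('mal',440,98,.059),
 ('pink',632,225,.09),('pink',743,320,.09),('tape',497,297,.06),('glue',400,278,.15),('tin',256,308,.075)]: P(n,u,v,z)
E
```

```text
b1 L [0.42  0.245]
b1 R [0.418 0.422]
b2 L [0.46  0.247]
b2 R [0.465 0.425]
b3 L [0.571 0.24 ]
b3 R [0.566 0.42 ]
rack near L [0.642 0.268]
rack nearR [0.642 0.405]
mat TL [0.423 0.05 ]
mat TR [0.435 0.163]
mat BR [0.673 0.135]
mat BL [0.661 0.02 ]
crate BLtop [ 0.627 -0.416]
BRtop [ 0.614 -0.204]
TRtop [ 0.399 -0.224]
TLtop [ 0.406 -0.441]
punch [ 0.638 -0.075]
mal [0.428 0.124]
pink [0.705 0.331]
pink [0.848 0.42 ]
tape [0.773 0.147]
glue [0.786 0.025]
tin [ 0.766 -0.148]
```

>>> move_arm(increments=[[91.8,0,-55,-15,0,0,0],[91.8,0,-55,-15,0,0,0],[91.8,0,-55,-15,0,0,0],[91.8,0,-55,-15,0,0,0],[91.8,0,-55,-15,0,0,0],[91.8,0,0,0,0,0,0],[91.8,0,0,0,0,0,0]])

```text
time: 2.08
tool_pos: [0.5257, 0.2821, 0.303]
tool_rot: [3.142, 0.0, -0.003]
contact_force: [-0.4, -0.3, -1.0]
opening: 0.0918
```

```bash
python3 - <<'E'
from h import *
d=snap('wrist','w1.png');print(robot.observe()['tool_pos'],robot.observe()['tool_rot'])
print([(np.round(x['rect']).tolist(),round(x['conf'],2)) for x in robot.look_for('board_a','wrist')])
E
```

```text
[0.5257308  0.2819838  0.30304065] [-3.14125557e+00  3.21861954e-04 -3.80434332e-03]
[([260.0, 56.0, 31.0, 152.0], 0.96), ([429.0, 56.0, 170.0, 89.0], 0.78), ([342.0, 52.0, 16.0, 155.0], 0.62), ([218.0, 55.0, 39.0, 149.0], 0.6)]
```

View pics/w1.png

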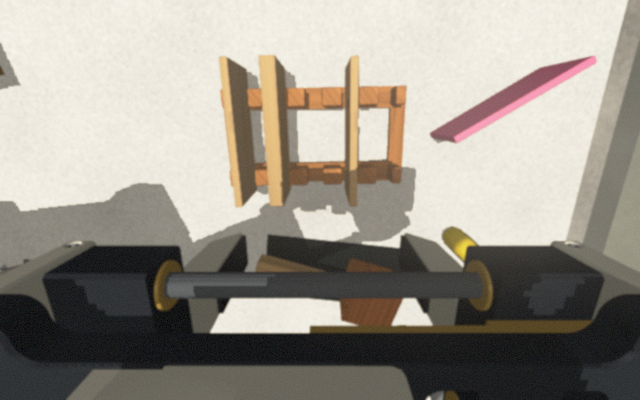

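```bash
python3 - <<'E'
from h import *
d=robot.read_camera('wrist')
a=d['img'][40:220,190:430,::-1]; cv2.imwrite('pics/w1c.png',cv2.resize(a,None,fx=3.3,fy=3.3,interpolation=2))
E
```

```text
(no output)
```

View pics/w1c.png

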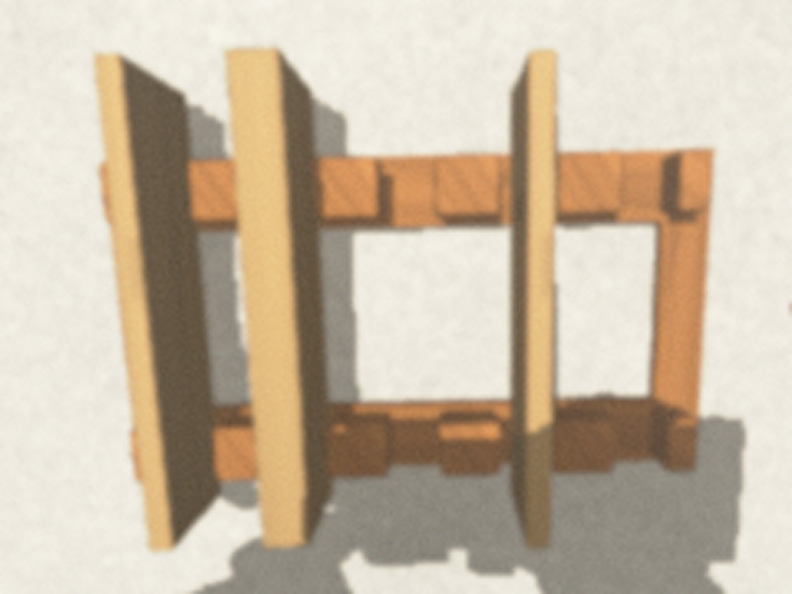

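```bash
python3 - <<'E'
from h import *
d=robot.read_camera('wrist')
for n,A,B in[('b1',(108,55),(161,547)),('b2',(253,50),(285,545)),('b3',(542,52),(538,546))]:
  a,b=[atz(d,u/3.3+190,v/3.3+40,.102)[:2] for u,v in(A,B)]
  print(n,np.round(a,4),np.round(b,4),'c',np.round((a+b)/2,4),'dir deg from y',np.degrees(np.arctan2(-(a-b)[0],(a-b)[1])))
for w in[((96,55),(122,55)),((228,50),(279,50)),((530,52),(556,52))]:
  a,b=[atz(d,u/3.3+190,v/3.3+40,.102)[:2] for u,v in w]; print('t',b[0]-a[0])
E
```

```text
b1 [0.4126 0.4228] [0.4148 0.2462] c [0.4137 0.3345] dir deg from y 0.7366349275782246
b2 [0.4623 0.4241] [0.4639 0.2467] c [0.4631 0.3354] dir deg from y 0.5206841150430538
b3 [0.5612 0.4228] [0.5639 0.2456] c [0.5626 0.3342] dir deg from y 0.9007164676455012
t 0.008902269107644023
t 0.017440149084702816
t 0.008897736593563743
```

>>> move_arm(increments=[[60,36,-50,0,0,0,-0.012],[60,1,-2,50,0,0,0],[60,0,0,60,0,0,0],[60,0,0,40,0,0,0],[60,0,0,0,0,0,0],[60,0,0,0,0,0,0]], newtons=15)

```text
time: 3.02
tool_pos: [0.5691, 0.3283, 0.1519]
tool_rot: [-3.14, -0.005, -0.003]
contact_force: [0.0, 0.1, -0.2]
opening: 0.0599
```

>>> move_arm(increments=[[60,-6,-5,0,0,0,-0.014],[60,0,0,40,0,0,0],[60,0,0,40,0,0,0],[60,0,0,0,0,0,0],[60,0,0,0,0,0,0]])

```text
time: 3.65
tool_pos: [0.5683, 0.3372, 0.0827]
tool_rot: [-3.132, -0.023, 0.013]
contact_force: [1.1, -0.6, -0.0]
opening: 0.06
```

```bash
cat >> h.py <<'E'
from scipy.spatial.transform import Rotation as Rn
def go(x,y,z,yaw_deg=0):
    s=robot.observe(); R=Rn.from_euler('xyz',s['tool_rot']); Rt=Rn.from_euler('xyz',[np.pi,0,np.radians(yaw_deg)])
    dp=R.inv().apply(np.array([x,y,z])-s['tool_pos'])*1000; rv=(R.inv()*Rt).as_rotvec()
    print('t',round(s['time'],2),'pos',np.round(s['tool_pos'],4),'rot',np.round(s['tool_rot'],3),'F',np.round(s['contact_force'],1),'op',round(s['opening']*1000,1))
    print('   d mm',np.round(dp,1),'turn',np.round(rv,3))
E
python3 -c "
from h import *
go(.5626,.334,.065,.7)"
```

```text
t 3.65 pos [0.5683 0.3372 0.0827] rot [-3.132 -0.023  0.013] F [ 1.1 -0.6 -0. ] op 60.0
   d mm [-6.2  3.3 17.5] turn [-0.01  -0.023  0.001]
```

>>> move_arm(increments=[[60,-6,3,9,-0.01,-0.023,0],[60,0,0,8,0,0,0],[60,0,0,0,0,0,0]])

```text
time: 4.03
tool_pos: [0.5638, 0.335, 0.0686]
tool_rot: [-3.14, -0.004, 0.014]
contact_force: [-0.4, 0.6, 1.2]
opening: 0.0598
```

```bash
python3 -c "
from h import *
go(.5626,.334,.065,.7)"
```

```text
t 4.03 pos [0.5638 0.335  0.0686] rot [-3.14  -0.004  0.014] F [-0.4  0.6  1.2] op 59.8
   d mm [-1.2  0.9  3.6] turn [-0.001 -0.004  0.001]
```

Good. Pinch the third board.

>>> move_arm(increments=[[40,-1,1,4,0,-0.004,0],[0,0,0,0,0,0,0],[0,0,0,0,0,0,0],[0,0,0,0,0,0,0],[0,0,0,0,0,0,0]], newtons=15)

```text
time: 4.65
tool_pos: [0.5631, 0.3339, 0.0647]
tool_rot: [-3.14, -0.0, 0.013]
contact_force: [-0.3, 0.0, 0.6]
opening: 0.0144
```

>>> move_arm(increments=[[0,0,0,0,0,0,0],[0,0,0,0,0,0,0],[0,0,0,0,0,0,0]], newtons=25)

```text
time: 5.03
tool_pos: [0.5631, 0.3339, 0.0647]
tool_rot: [-3.14, -0.0, 0.013]
contact_force: [-0.1, -0.5, -0.4]
opening: 0.0099
```

>>> move_arm(increments=[[0,0,0,-40,0,0,0],[0,0,0,-60,0,0,0],[0,-10,40,-40,0,0,0],[0,-20,55,0,0,0,0],[0,-20,55,0,0,0,0],[0,-20,55,0,0,0,0],[0,-20,55,0,0,0,0],[0,0,0,0,0,0,0]], newtons=25)

```text
time: 6.02
tool_pos: [0.4739, 0.0652, 0.208]
tool_rot: [3.141, -0.001, 0.015]
contact_force: [0.9, 0.3, -1.8]
opening: 0.01
```

```bash
python3 - <<'E'
from h import *
d=snap('side','sd2.png'); e=snap('scene','sc2.png')
a=d['img'][290:400,240:380,::-1]; cv2.imwrite('pics/c1.png',cv2.resize(a,None,fx=5,fy=5,interpolation=2))
a=e['img'][155:260,140:250,::-1]; cv2.imwrite('pics/c2.png',cv2.resize(a,None,fx=5,fy=5,interpolation=2))
w=snap('wrist','w2.png')
go(.47,-.32,.2,4)
E
```

```text
t 6.17 pos [0.4754 0.0686 0.2079] rot [-3.141e+00 -2.000e-03  2.000e-02] F [ 0.7  1.  -1.1] op 10.0
   d mm [-13.  388.5   7.7] turn [-0.    -0.002 -0.05 ]
```

View pics/c1.png

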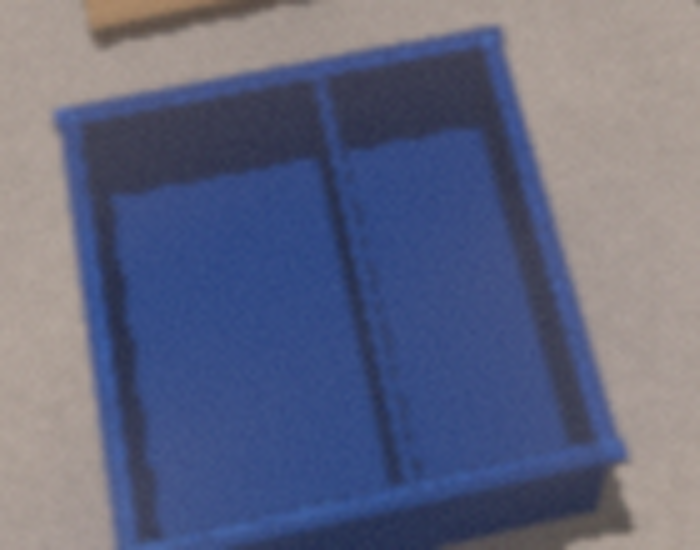

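View pics/c2.png

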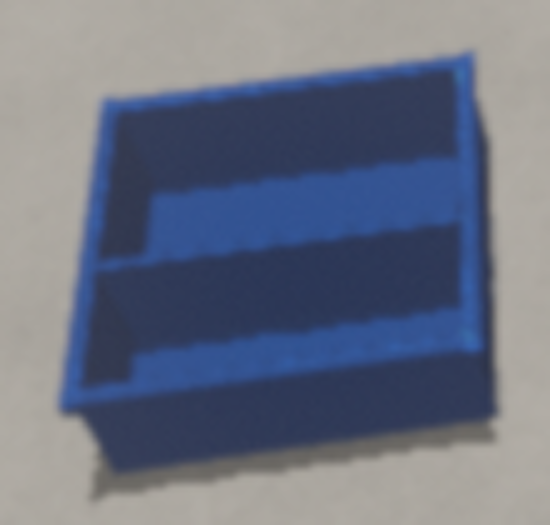

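View pics/w2.png

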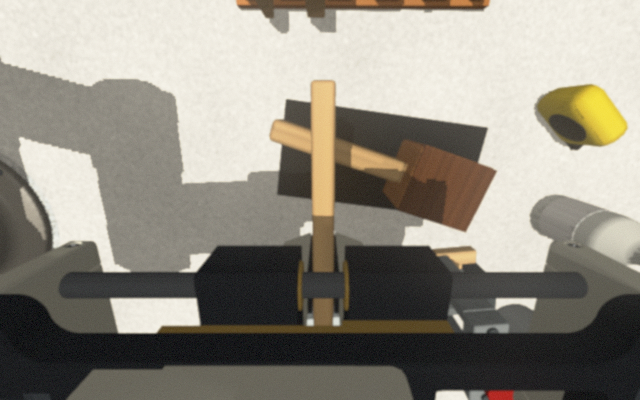

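```bash
cat >> h.py <<'E'
from scipy.optimize import least_squares
def fit(obs,x0):
    # obs: list of (cam d, (u,v), local xyz) ; pose x,y,yaw
    def f(p):
        c,s=np.cos(p[2]),np.sin(p[2]); r=[]
        for d,uv,l in obs:
            w=[p[0]+c*l[0]-s*l[1],p[1]+s*l[0]+c*l[1],l[2]]; r+=list(np.array(proj(d,w))-uv)
        return r
    q=least_squares(f,x0); print('pose',np.round(q.x[:2],4),'yaw deg',round(np.degrees(q.x[2]),2),'res',np.round(q.fun,1)); return q.x
E
python3 - <<'E'
from h import *
d=robot.read_camera('side'); e=robot.read_camera('scene')
S=lambda u,v:(u/5+240,v/5+290)
C=lambda u,v:(u/5+140,v/5+155)
a,b,h=.1065,.106,.075
o1=[(d,S(57,108),(-a,b,h)),(d,S(500,30),(a,b,h)),(d,S(625,458),(a,-b,h))]
o2=[(e,C(103,100),(-a,-b,h)),(e,C(472,53),(-a,b,h)),(e,C(478,350),(a,b,h)),(e,C(62,410),(a,-b,h))]
fit(o1,[.51,-.32,0]);fit(o2,[.51,-.32,0]);p=fit(o1+o2,[.51,-.32,.05])
c,s=np.cos(p[2]),np.sin(p[2])
for n,x in(('wide',-.0465),('div',.0175),('narrow',.0605)): print(n,p[0]+c*x,p[1]+s*x)
E
```

```text
pose [ 0.5094 -0.3311] yaw deg 3.9 res [ 2.6  1.2 -0.9  0.7 -1.6 -1.2]
pose [ 0.511  -0.3253] yaw deg 3.92 res [ 0.9  1.5 -0.9  1.7 -0.8 -0.9  0.8 -1.4]
pose [ 0.5097 -0.3281] yaw deg 3.79 res [ 2.8  0.  -0.9 -0.2 -1.8 -2.4  0.1  1.2 -1.7  1.5 -2.  -1.1 -0.2 -1.8]
wide 0.4633028361530719 -0.33119633125815845
div 0.5271629436935574 -0.3269670683297487
narrow 0.5700689534473211 -0.32412553229972335
```

>>> move_arm(increments=[[0,-4,57,0,0,0,-0.025],[0,-4,57,0,0,0,-0.022],[0,-4,57,0,0,0,0],[0,-4,57,0,0,0,0],[0,-4,57,0,0,0,0],[0,-4,57,0,0,0,0],[0,0,20,0,0,0,0],[0,0,0,0,0,0,0],[0,0,0,0,0,0,0]])

```text
time: 7.4
tool_pos: [0.4832, -0.2929, 0.2044]
tool_rot: [-3.137, -0.003, 0.093]
contact_force: [-0.3, -0.9, -0.8]
opening: 0.01
```

```bash
python3 - <<'E'
from h import *
w=snap('wrist','w3.png')
go(.448,-.332,.2,3.8)
E
```

```text
t 7.45 pos [ 0.4832 -0.2928  0.2044] rot [-3.138e+00 -3.000e-03  9.300e-02] F [-0.9  0.4 -0.5] op 9.7
   d mm [-38.7  35.8   4.2] turn [-0.004 -0.003  0.027]
```

View pics/w3.png

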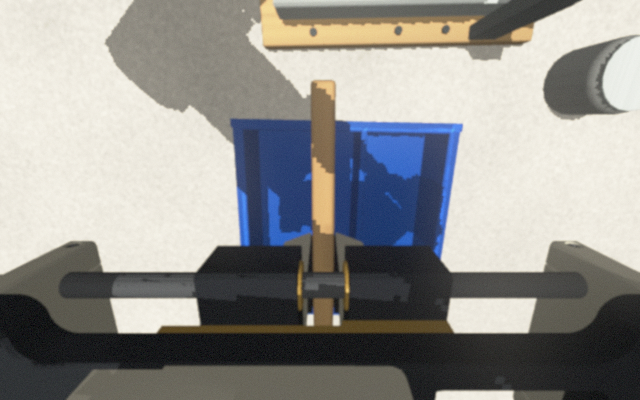

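```bash
python3 - <<'E'
from h import *
w=robot.read_camera('wrist')
a,b=atz(w,232,120,.075),atz(w,462,125,.075)
print(a,b,np.degrees(np.arctan2((b-a)[1],(b-a)[0])),np.linalg.norm(b-a))
for l in[(-.1065,.106,.075),(.1065,.106,.075)]:
  c,s=np.cos(.0663),np.sin(.0663); print(proj(w,(.5097+c*l[0]-s*l[1],-.3281+s*l[0]+c*l[1],.075)))
E
```

```text
[ 0.3888286  -0.22744958  0.075     ] [ 0.60979637 -0.21177798  0.075     ] 4.056770786640831 0.22152280729689755
(np.float64(239.92036186895973), np.float64(122.83808962617235))
(np.float64(460.314999773433), np.float64(128.63507995253818))
```

>>> move_arm(increments=[[0,-39,36,0,-0.004,-0.003,0.027],[0,0,0,30,0,0,0],[0,0,0,0,0,0,0],[0,0,0,0,0,0,0]])

```text
time: 8.0
tool_pos: [0.4492, -0.3291, 0.1766]
tool_rot: [3.139, -0.002, 0.073]
contact_force: [-0.1, -0.0, -1.1]
opening: 0.0096
```

```bash
python3 - <<'E'
from h import *
go(.447,-.331,.12,3.8)
E
```

```text
t 8.0 pos [ 0.4492 -0.3291  0.1766] rot [ 3.139e+00 -2.000e-03  7.300e-02] F [-0.1 -0.  -1.1] op 9.6
   d mm [-2.5  1.6 56.6] turn [ 0.003 -0.002  0.006]
```

>>> move_arm(increments=[[0,-2,2,40,0.003,-0.002,0.006],[0,0,0,40,0,0,0],[0,0,0,18,0,0,0],[0,0,0,0,0,0,0],[0,0,0,0,0,0,0]])

```text
time: 8.62
tool_pos: [0.453, -0.3316, 0.0833]
tool_rot: [3.133, -0.009, 0.072]
contact_force: [0.6, -0.8, -0.5]
opening: 0.01
```

```bash
python3 - <<'E'
from h import *
go(.447,-.331,.061,3.8)
E
```

```text
t 8.62 pos [ 0.453  -0.3316  0.0833] rot [ 3.133 -0.009  0.072] F [ 0.6 -0.8 -0.5] op 10.0
   d mm [-6.2 -1.2 22.2] turn [ 0.009 -0.009  0.006]
```

>>> move_arm(increments=[[0,-6,-1,10,0.009,-0.009,0.006],[0,-1,0,10,0,0,0],[0,0,0,3,0,0,0],[0,0,0,0,0,0,0]])

```text
time: 9.12
tool_pos: [0.4465, -0.3319, 0.061]
tool_rot: [3.14, -0.002, 0.066]
contact_force: [0.4, -0.7, -0.2]
opening: 0.0097
```

```bash
python3 - <<'E'
from h import *
go(.447,-.331,.061,3.8)
E
```

```text
t 9.12 pos [ 0.4465 -0.3319  0.061 ] rot [ 3.14e+00 -2.00e-03  6.60e-02] F [ 0.4 -0.7 -0.2] op 9.7
   d mm [ 0.5 -0.9 -0. ] turn [ 0.002 -0.002 -0.   ]
```

>>> move_arm(increments=[[0,0,0,2,0,0,0],[0,0,0,0,0,0,0],[24,0,0,0,0,0,0],[24,0,0,0,0,0,0],[24,0,0,0,0,0,0]])

```text
time: 9.75
tool_pos: [0.4471, -0.3324, 0.0596]
tool_rot: [3.138, -0.003, 0.066]
contact_force: [0.2, -0.1, 0.6]
opening: 0.024
```

>>> move_arm(increments=[[24,0,0,-20,0,0,0],[24,0,0,-40,0,0,0],[24,0,0,-60,0,0,0],[24,0,0,-30,0,0,0],[24,0,0,0,0,0,0]])

```text
time: 10.38
tool_pos: [0.4463, -0.3317, 0.2135]
tool_rot: [3.139, -0.002, 0.066]
contact_force: [-1.5, 0.2, -0.8]
opening: 0.0241
```

```bash
python3 - <<'E'
from h import *
go(.447,-.331,.061,3.8)
e=robot.read_camera('side')
cv2.imwrite('pics/c3.png',cv2.resize(e['img'][230:400,230:390,::-1],None,fx=3.5,fy=3.5,interpolation=2))
E
```

```text
t 10.38 pos [ 0.4463 -0.3317  0.2135] rot [ 3.139e+00 -2.000e-03  6.600e-02] F [-1.5  0.2 -0.8] op 24.1
   d mm [  0.4  -1.  152.5] turn [ 0.002 -0.002 -0.   ]
```

View pics/c3.png

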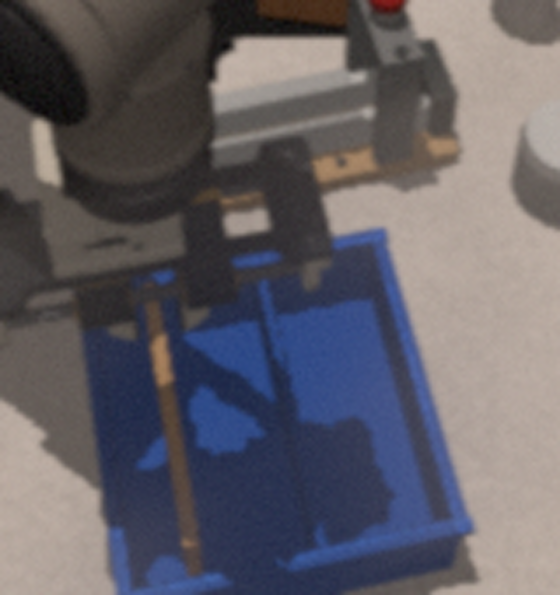

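>>> move_arm(increments=[[30,-3,-58,0,0,0,0.03],[30,-3,-60,0,0,0,0.024],[30,-3,-60,0,0,0,0],[30,-3,-60,0,0,0,0],[30,-3,-60,0,0,0,0],[30,-3,-60,0,0,0,0],[30,-3,-60,0,0,0,0],[30,-3,-60,0,0,0,0],[30,-3,-60,0,0,0,0],[30,-3,-60,0,0,0,0],[30,0,-40,0,0,0,0],[30,0,0,0,0,0,0]])

```text
time: 11.92
tool_pos: [0.3945, 0.3252, 0.1932]
tool_rot: [-3.141, 0.03, 0.006]
contact_force: [-0.1, -0.7, 0.4]
opening: 0.0299
```

```bash
python3 - <<'E'
from h import *
go(.4137,.3345,.15,.7)
E
```

```text
t 11.93 pos [0.3945 0.3252 0.1932] rot [-3.141  0.03   0.006] F [-0.1 -0.7  0.4] op 29.9
   d mm [20.6 -9.2 42.6] turn [-0.001  0.03  -0.006]
```

>>> move_arm(increments=[[30,20,-9,0,0,0.03,-0.006],[30,0,0,40,0,0,0],[30,0,0,0,0,0,0],[30,0,0,0,0,0,0]])

```text
time: 12.42
tool_pos: [0.4183, 0.332, 0.1507]
tool_rot: [3.141, -0.003, 0.01]
contact_force: [-0.6, -0.4, 0.2]
opening: 0.0299
```

```bash
python3 - <<'E'
from h import *
go(.4137,.3345,.12,.7)
w=snap('wrist','w4.png')
E
```

```text
t 12.43 pos [0.4183 0.332  0.1507] rot [ 3.141e+00 -3.000e-03  1.000e-02] F [-0.6 -0.4  0.2] op 29.9
   d mm [-4.7 -2.6 30.6] turn [ 0.001 -0.003 -0.002]
```

View pics/w4.png

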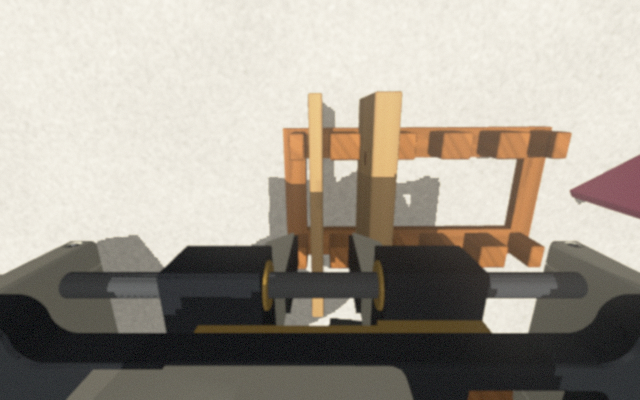

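>>> move_arm(increments=[[30,-5,-2,8,0,-0.003,0],[30,-1,0,10,0,0,0],[30,0,0,10,0,0,0],[30,0,0,0,0,0,0]])

```text
time: 12.98
tool_pos: [0.4125, 0.334, 0.1226]
tool_rot: [-3.141, -0.002, 0.009]
contact_force: [0.5, 0.0, -0.5]
opening: 0.0302
```

```bash
python3 - <<'E'
from h import *
go(.4137,.3345,.066,.7)
E
```

```text
t 12.97 pos [0.4125 0.334  0.1226] rot [-3.141e+00 -2.000e-03  9.000e-03] F [ 0.5  0.  -0.5] op 30.2
   d mm [ 1.1 -0.5 56.6] turn [-0.    -0.002 -0.003]
```

>>> move_arm(increments=[[30,0,0,12,0,0,0],[30,0,0,12,0,0,0],[30,0,0,12,0,0,0],[30,0,0,0,0,0,0]])

```text
time: 13.48
tool_pos: [0.4124, 0.334, 0.0836]
tool_rot: [3.141, -0.001, 0.009]
contact_force: [0.5, 0.0, 0.3]
opening: 0.0296
```

```bash
python3 - <<'E'
from h import *
go(.4137,.3345,.066,.7)
E
```

```text
t 13.47 pos [0.4124 0.334  0.0836] rot [ 3.141e+00 -1.000e-03  9.000e-03] F [0.5 0.  0.3] op 29.6
   d mm [ 1.3 -0.5 17.6] turn [ 0.    -0.001 -0.003]
```

>>> move_arm(increments=[[30,1,0,10,0,0,0],[30,0,0,8,0,0,0],[0,0,0,0,0,0,0],[0,0,0,0,0,0,0],[0,0,0,0,0,0,0],[0,0,0,0,0,0,0],[0,0,0,0,0,0,0]], newtons=25)

```text
time: 14.35
tool_pos: [0.4141, 0.3343, 0.065]
tool_rot: [-3.141, -0.003, 0.01]
contact_force: [0.3, 0.4, -0.4]
opening: 0.0101
```

>>> move_arm(increments=[[0,0,0,-40,0,0,0],[0,0,0,-60,0,0,0],[0,0,20,-45,0,0,0],[0,5,58,0,0,0,0],[0,5,58,0,0,0,0],[0,5,58,0,0,0,0],[0,5,58,0,0,0,0],[0,5,58,0,0,0,-0.01],[0,5,58,0,0,0,-0.01],[0,5,58,0,0,0,-0.01],[0,5,58,0,0,0,-0.01],[0,5,50,0,0,0,0]])

```text
time: 15.85
tool_pos: [0.4721, -0.212, 0.2173]
tool_rot: [3.141, -0.011, 0.058]
contact_force: [0.9, 1.2, 0.1]
opening: 0.0101
```

```bash
python3 - <<'E'
from h import *
go(.488,-.3285,.2,3.8)
E
```

```text
t 15.85 pos [ 0.4721 -0.212   0.2173] rot [ 3.141 -0.011  0.058] F [0.9 1.2 0.1] op 10.1
   d mm [  8.9 117.2  17.5] turn [ 0.001 -0.011 -0.009]
```

>>> move_arm(increments=[[0,4,55,0,0,-0.01,-0.009],[0,4,50,0,0,0,0],[0,0,0,10,0,0,0],[0,0,0,0,0,0,0]])

```text
time: 16.35
tool_pos: [0.4857, -0.3227, 0.206]
tool_rot: [3.141, -0.0, 0.062]
contact_force: [-0.2, -0.1, -1.3]
opening: 0.0097
```

```bash
python3 - <<'E'
from h import *
go(.488,-.3285,.13,3.8)
w=snap('wrist','w5.png')
e=robot.read_camera('scene')
cv2.imwrite('pics/c5.png',cv2.resize(e['img'][130:260,130:270,::-1],None,fx=4,fy=4,interpolation=2))
E
```

```text
t 16.35 pos [ 0.4857 -0.3227  0.206 ] rot [ 3.141 -0.     0.062] F [-0.2 -0.1 -1.3] op 9.7
   d mm [ 1.9  5.9 76. ] turn [ 0.    -0.    -0.004]
```

View pics/w5.png

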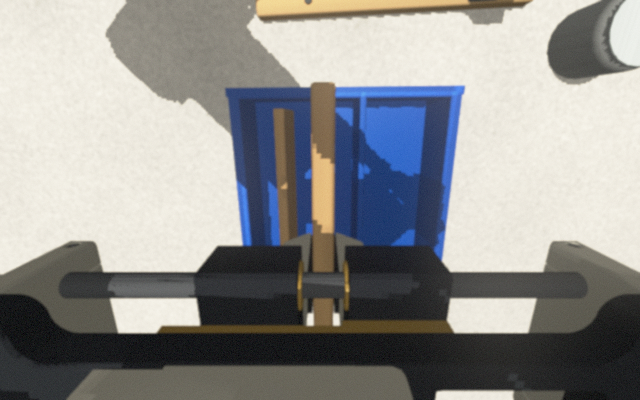

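View pics/c5.png

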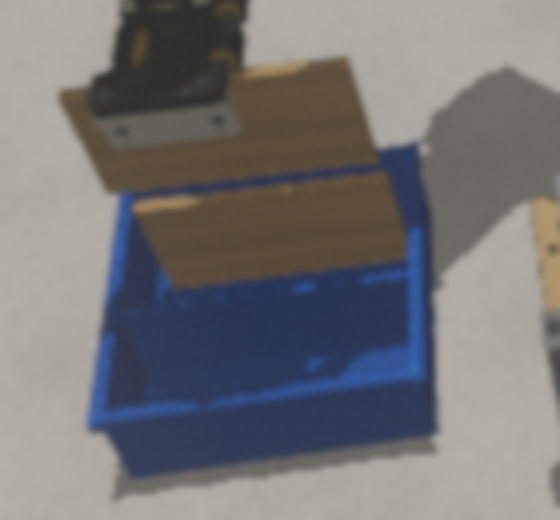

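```bash
python3 - <<'E'
from h import *
w=robot.read_camera('wrist')
c,s=np.cos(.0663),np.sin(.0663)
for u,v,z in[(274,110,.096),(294,110,.096),(281,240,.096),(296,240,.096),(227,90,.075),(464,90,.075),(359,94,.075),(366,94,.075)]:
  p=atz(w,u,v,z)[:2]; q=p-[.508,-.327]; print(np.round(p,4),'loc',np.round([c*q[0]+s*q[1],-s*q[0]+c*q[1]],4))
E
```

```text
[ 0.4369 -0.2438] loc [-0.0654  0.0877]
[ 0.4547 -0.2427] loc [-0.0476  0.0876]
[ 0.4457 -0.3692] loc [-0.065 -0.038]
[ 0.4609 -0.3683] loc [-0.0498 -0.0381]
[ 0.3893 -0.2285] loc [-0.1119  0.1062]
[ 0.6118 -0.2146] loc [0.1111 0.1052]
[ 0.5135 -0.2243] loc [0.0123 0.1021]
[ 0.5201 -0.2239] loc [0.0189 0.1021]
```

>>> move_arm(increments=[[0,4,5,25,0,0,0],[0,0,0,30,0,0,0],[0,-1,0,20,0,0,0],[0,0,0,0,0,0,0],[0,0,0,0,0,0,0]])

```text
time: 17.12
tool_pos: [0.4929, -0.3235, 0.1358]
tool_rot: [3.134, -0.008, 0.071]
contact_force: [0.2, 0.3, -1.2]
opening: 0.01
```

```bash
python3 - <<'E'
from h import *
go(.490,-.3285,.061,3.8)
E
```

```text
t 17.12 pos [ 0.4929 -0.3235  0.1358] rot [ 3.134 -0.008  0.071] F [ 0.2  0.3 -1.2] op 10.0
   d mm [-3.8  4.2 74.9] turn [ 0.007 -0.008  0.004]
```

>>> move_arm(increments=[[0,-4,5,15,0.007,-0.008,0.004],[0,-1,0,20,0,0,0],[0,-1,0,20,0,0,0],[0,0,0,8,0,0,0],[0,0,0,0,0,0,0]])

```text
time: 17.75
tool_pos: [0.4881, -0.3313, 0.0727]
tool_rot: [3.138, -0.002, 0.066]
contact_force: [0.6, 1.0, -0.8]
opening: 0.0098
```

```bash
python3 - <<'E'
from h import *
go(.490,-.3285,.061,3.8)
E
```

```text
t 17.75 pos [ 0.4881 -0.3313  0.0727] rot [ 3.138e+00 -2.000e-03  6.600e-02] F [ 0.6  1.  -0.8] op 9.8
   d mm [ 2.  -2.7 11.7] turn [ 0.004 -0.002 -0.   ]
```

>>> move_arm(increments=[[0,2,-2,6,0,0,0],[0,0,0,7,0,0,0],[0,0,0,0,0,0,0],[18,0,0,0,0,0,0],[18,0,0,0,0,0,0],[18,0,0,0,0,0,0],[18,0,0,-10,0,0,0],[18,0,0,-30,0,0,0],[18,0,0,-60,0,0,0],[18,0,0,-60,0,0,0],[18,0,0,0,0,0,0]])

```text
time: 19.12
tool_pos: [0.4906, -0.3292, 0.229]
tool_rot: [3.133, -0.007, 0.066]
contact_force: [0.7, -0.1, -0.9]
opening: 0.0179
```

```bash
python3 - <<'E'
from h import *
go(.463,.365,.22,.5)
e=robot.read_camera('side')
cv2.imwrite('pics/c6.png',cv2.resize(e['img'][180:400,230:420,::-1],None,fx=2.7,fy=2.7,interpolation=2))
E
```

```text
t 19.12 pos [ 0.4906 -0.3292  0.229 ] rot [ 3.133 -0.007  0.066] F [ 0.7 -0.1 -0.9] op 17.9
   d mm [  18.3 -694.6    3.4] turn [ 0.008 -0.007  0.057]
```

View pics/c6.png

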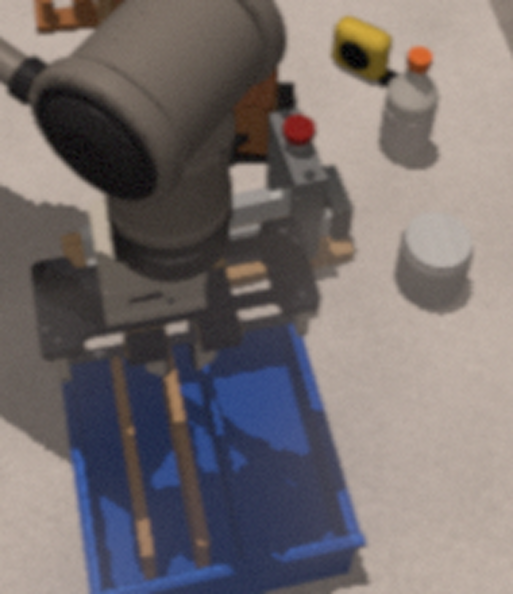

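>>> move_arm(increments=[[70,10,-45,-15,0.008,-0.007,0.05],[70,15,-50,-20,0,0,0],[70,20,-50,-20,0,0,0],[70,10,-45,-15,0,0,0],[70,0,0,0,0,0,0],[70,0,0,0,0,0,0]])

```text
time: 19.92
tool_pos: [0.538, -0.1316, 0.2913]
tool_rot: [-3.132, 0.016, 0.012]
contact_force: [0.0, -0.4, -0.4]
opening: 0.0693
```

```bash
python3 - <<'E'
from h import *
go(.463,.365,.22,.5)
w=snap('wrist','w6.png')
E
```

```text
t 19.93 pos [ 0.538  -0.1316  0.2913] rot [-3.132  0.016  0.012] F [ 0.  -0.4 -0.4] op 69.3
   d mm [ -67.8 -496.7   77.3] turn [-0.01   0.016  0.003]
```

View pics/w6.png

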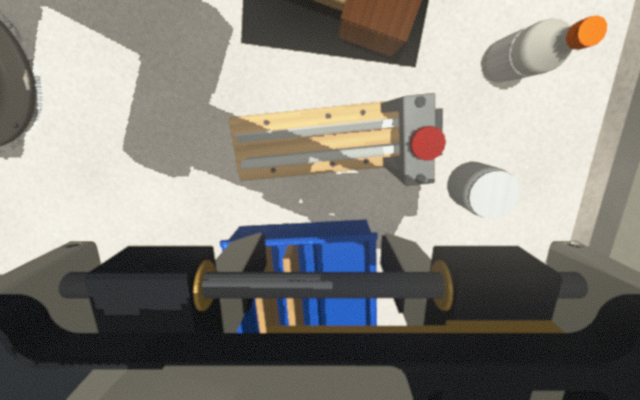

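```bash
python3 - <<'E'
from h import *
w=robot.read_camera('wrist')
cv2.imwrite('pics/c7.png',cv2.resize(w['img'][85:195,220:450,::-1],None,fx=3.4,fy=3.4,interpolation=2))
E
```

```text
(no output)
```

View pics/c7.png

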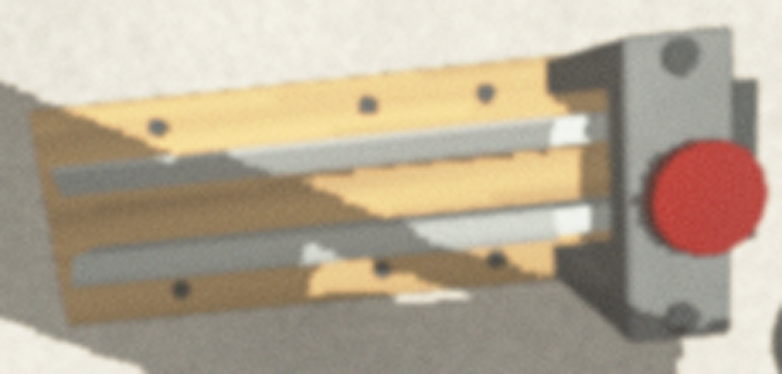

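```bash
python3 - <<'E'
from h import *
w=robot.read_camera('wrist')
S=lambda u,v:(u/3.4+220,v/3.4+85)
a,b=.145,.0475
o=[(w,S(30,108),(-a,b,.018)),(w,S(70,325),(-a,-b,.018)),(w,S(706,198),(.09,0,.18)),(w,S(628,189),(.074,0,.152)),(w,S(730,181),(.106,0,.152))]
p=fit(o,[.55,-.09,.03])
p2=fit(o[:3],[.55,-.09,.03])
c,s=np.cos(p[2]),np.sin(p[2])
for x in(-.125,-.05,.03,.06):
  for y in (-.0125,0,.0125):
    q=proj(w,(p[0]+c*x-s*y,p[1]+s*x+c*y,.063)); print(x,y,np.round([(q[0]-220)*3.4,(q[1]-85)*3.4]))
E
```

```text
pose [ 0.5426 -0.0865] yaw deg 6.44 res [-1.9  0.1 -1.7  0.4  1.8 -1.  -0.7  1.1  1.3  0.2]
pose [ 0.5429 -0.0871] yaw deg 6.23 res [-1.6  0.2 -1.7  0.5  2.   0. ]
-0.125 -0.0125 [ 64. 259.]
-0.125 0 [ 58. 228.]
-0.125 0.0125 [ 52. 195.]
-0.05 -0.0125 [251. 240.]
-0.05 0 [247. 208.]
-0.05 0.0125 [243. 175.]
0.03 -0.0125 [454. 219.]
0.03 0 [452. 187.]
0.03 0.0125 [450. 154.]
0.06 -0.0125 [531. 211.]
0.06 0 [530. 179.]
0.06 0.0125 [528. 145.]
```

>>> move_arm(increments=[[60,-8,-60,5,-0.01,0.016,0],[60,-8,-60,8,0,0,0],[60,-8,-60,8,0,0,0],[60,-8,-60,8,0,0,0],[60,-8,-60,8,0,0,0],[60,-8,-60,8,0,0,0],[60,-8,-60,8,0,0,0],[60,-8,-60,8,0,0,0],[60,0,-20,0,0,0,0],[60,0,0,0,0,0,0]])

```text
time: 21.32
tool_pos: [0.4746, 0.3701, 0.2225]
tool_rot: [3.137, 0.004, -0.012]
contact_force: [-0.5, -0.3, -0.2]
opening: 0.06
```

```bash
python3 - <<'E'
from h import *
go(.463,.365,.13,.5)
w=snap('wrist','w7.png')
E
```

```text
t 21.32 pos [0.4746 0.3701 0.2225] rot [ 3.137  0.004 -0.012] F [-0.5 -0.3 -0.2] op 60.0
   d mm [-11.2   4.8  92.6] turn [ 0.004  0.004 -0.02 ]
```

View pics/w7.png

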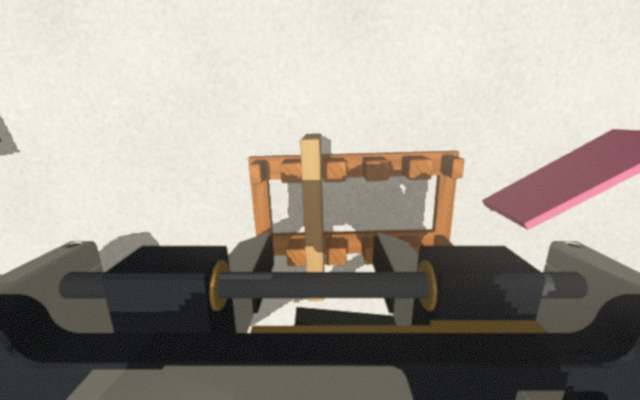

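>>> move_arm(increments=[[60,-11,5,30,0.004,0.004,-0.02],[60,-1,0,40,0,0,0],[60,-1,0,30,0,0,0],[60,0,0,0,0,0,0]])

```text
time: 21.88
tool_pos: [0.4645, 0.3566, 0.1214]
tool_rot: [3.14, -0.002, -0.001]
contact_force: [0.1, 0.2, 0.5]
opening: 0.06
```

```bash
python3 - <<'E'
from h import *
go(.463,.365,.066,.5)
E
```

```text
t 21.88 pos [0.4645 0.3566 0.1214] rot [ 3.14e+00 -2.00e-03 -1.00e-03] F [0.1 0.2 0.5] op 60.0
   d mm [-1.5 -8.5 55.4] turn [ 0.001 -0.002 -0.01 ]
```

>>> move_arm(increments=[[60,-2,-9,18,0,-0.002,-0.01],[60,0,0,20,0,0,0],[60,0,0,16,0,0,0],[30,0,0,2,0,0,0],[0,0,0,0,0,0,0],[0,0,0,0,0,0,0],[0,0,0,0,0,0,0],[0,0,0,0,0,0,0],[0,0,0,0,0,0,0]], newtons=35)

```text
time: 23.0
tool_pos: [0.4647, 0.3665, 0.0674]
tool_rot: [-3.139, -0.004, 0.008]
contact_force: [0.2, -0.1, -0.9]
opening: 0.0189
```

>>> move_arm(increments=[[0,0,0,-30,0,0,0],[0,0,0,-60,0,0,0],[0,0,10,-60,0,0,0],[0,0,58,-5,0,0,0],[0,0,58,0,0,0,0],[0,0,58,0,0,0,0],[0,0,58,0,0,0,0],[0,0,58,0,0,0,0],[0,0,58,0,0,0,0],[0,0,58,0,0,0,0],[0,0,30,0,0,0,0]], newtons=45)

```text
time: 24.38
tool_pos: [0.4715, -0.0925, 0.2285]
tool_rot: [3.141, -0.019, 0.012]
contact_force: [-1.0, 1.9, -0.9]
opening: 0.0188
```

```bash
python3 - <<'E'
from h import *
go(.472,-.0945,.21,96.4)
E
```

```text
t 24.38 pos [ 0.4715 -0.0925  0.2285] rot [ 3.141 -0.019  0.012] F [-1.   1.9 -0.9] op 18.8
   d mm [ 0.1  2.  18.5] turn [ 0.016 -0.014 -1.671]
```

>>> move_arm(increments=[[0,0,0,0,0,-0.015,-0.18],[0,0,0,0,0,0,-0.186],[0,0,0,0,0,0,-0.186],[0,0,0,0,0,0,-0.186],[0,0,0,0,0,0,-0.186],[0,0,0,0,0,0,-0.186],[0,0,0,0,0,0,-0.186],[0,0,0,0,0,0,-0.186],[0,0,0,0,0,0,0],[0,0,0,0,0,0,0]])

```text
time: 25.62
tool_pos: [0.4719, -0.0984, 0.2295]
tool_rot: [3.133, 0.006, 1.503]
contact_force: [0.0, -0.2, -1.2]
opening: 0.0188
```

```bash
python3 - <<'E'
from h import *
go(.472,-.0945,.21,96.4)
E
```

```text
t 25.62 pos [ 0.4719 -0.0984  0.2295] rot [3.133 0.006 1.503] F [ 0.  -0.2 -1.2] op 18.8
   d mm [ 4.  -0.3 19.5] turn [ 0.008  0.007 -0.179]
```

>>> move_arm(increments=[[0,4,0,0,0.008,0.007,-0.179],[0,0,0,0,0,0,0],[0,0,0,30,0,0,0],[0,0,0,0,0,0,0],[0,0,0,0,0,0,0]])

```text
time: 26.25
tool_pos: [0.473, -0.0951, 0.2005]
tool_rot: [3.139, 0.002, 1.667]
contact_force: [0.1, -0.1, -2.3]
opening: 0.0188
```

```bash
python3 - <<'E'
from h import *
go(.472,-.0945,.14,96.4)
w=snap('wrist','w8.png')
e=robot.read_camera('scene')
cv2.imwrite('pics/c8.png',cv2.resize(e['img'][130:280,220:380,::-1],None,fx=3.8,fy=3.8,interpolation=2))
e=robot.read_camera('side')
cv2.imwrite('pics/c8b.png',cv2.resize(e['img'][170:310,220:400,::-1],None,fx=3.8,fy=3.8,interpolation=2))
E
```

```text
t 26.25 pos [ 0.473  -0.0951  0.2005] rot [3.139e+00 2.000e-03 1.667e+00] F [ 0.1 -0.1 -2.3] op 18.8
   d mm [ 0.8 -1.1 60.5] turn [ 0.002  0.002 -0.016]
```

View pics/w8.png

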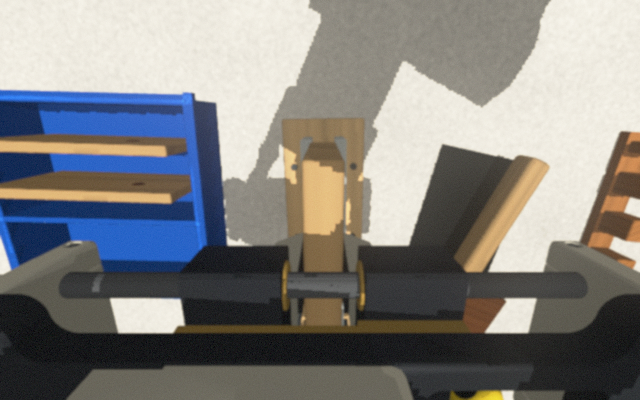

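View pics/c8.png

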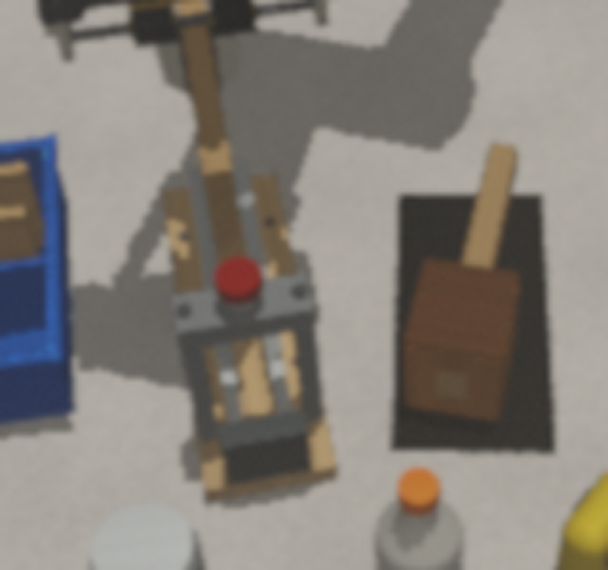

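View pics/c8b.png

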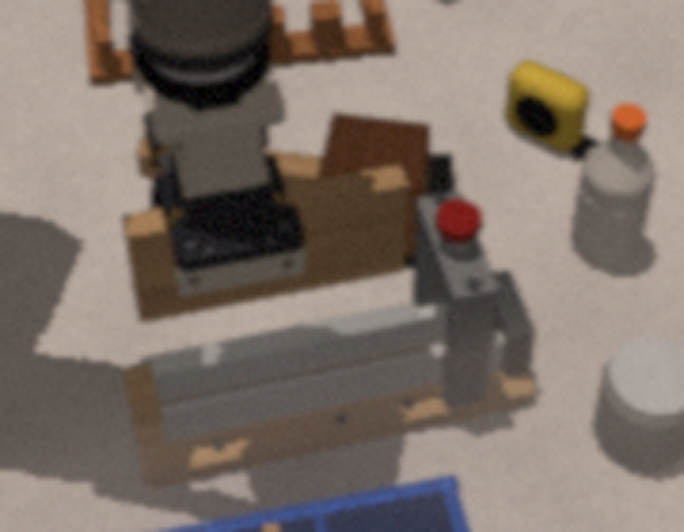

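>>> move_arm(increments=[[0,1,-1,25,0.002,0.002,-0.016],[0,0,0,30,0,0,0],[0,0,0,10,0,0,0],[0,0,0,0,0,0,0],[0,0,0,0,0,0,0]])

```text
time: 27.02
tool_pos: [0.4748, -0.0953, 0.1382]
tool_rot: [3.134, 0.004, 1.683]
contact_force: [0.2, 0.1, -1.5]
opening: 0.019
```

```bash
python3 - <<'E'
from h import *
go(.472,-.0945,.125,96.4)
E
```

```text
t 27.02 pos [ 0.4748 -0.0953  0.1382] rot [3.134 0.004 1.683] F [ 0.2  0.1 -1.5] op 19.0
   d mm [ 1.1 -2.8 13.1] turn [0.008 0.004 0.   ]
```

>>> move_arm(increments=[[0,1,-3,8,0.008,0.004,0],[0,0,0,4,0,0,0],[0,0,0,0,0,0,0]])

```text
time: 27.4
tool_pos: [0.4724, -0.0949, 0.1268]
tool_rot: [3.14, 0.001, 1.683]
contact_force: [0.7, -0.3, -1.3]
opening: 0.0191
```

```bash
python3 - <<'E'
from h import *
go(.472,-.0945,.112,96.4)
w=snap('wrist','w9.png')
cv2.imwrite('pics/w9c.png',cv2.resize(w['img'][100:260,240:400,::-1],None,fx=4,fy=4,interpolation=2)[:600])
E
```

```text
t 27.4 pos [ 0.4724 -0.0949  0.1268] rot [3.140e+00 1.000e-03 1.683e+00] F [ 0.7 -0.3 -1.3] op 19.1
   d mm [ 0.5 -0.4 14.8] turn [0.002 0.001 0.   ]
```

View pics/w9c.png

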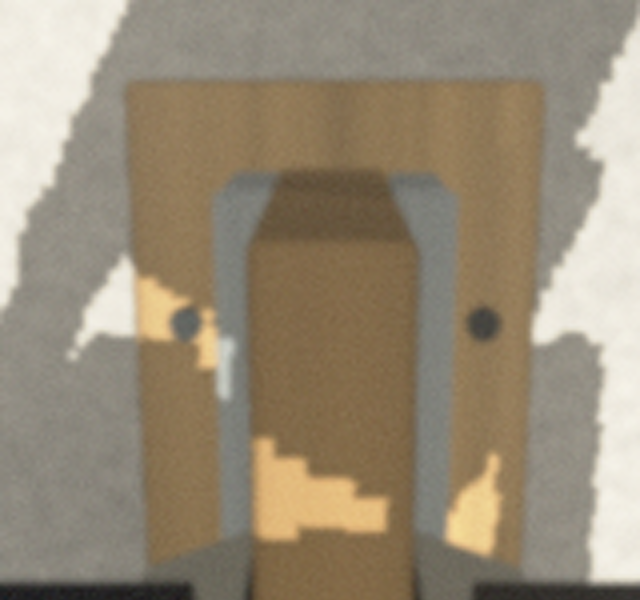

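>>> move_arm(increments=[[0,0,0,8,0.002,0.001,0],[0,0,0,12,0,0,0],[0,0,0,12,0,0,0],[0,0,0,0,0,0,0]])

```text
time: 27.95
tool_pos: [0.4721, -0.0948, 0.0922]
tool_rot: [-3.141, -0.001, 1.683]
contact_force: [0.3, 0.5, -1.8]
opening: 0.0189
```

```bash
python3 - <<'E'
from h import *
go(.472,-.0945,.075,96.4)
E
```

```text
t 27.95 pos [ 0.4721 -0.0948  0.0922] rot [-3.141e+00 -1.000e-03  1.683e+00] F [ 0.3  0.5 -1.8] op 18.9
   d mm [ 0.3 -0.1 17.2] turn [-0.001 -0.001  0.   ]
```

>>> move_arm(increments=[[0,0,0,9,0,0,0],[0,0,0,8,0,0,0],[0,0,0,2,0,0,0],[0,0,0,0,0,0,0]])

```text
time: 28.45
tool_pos: [0.4726, -0.095, 0.0733]
tool_rot: [3.141, -0.0, 1.683]
contact_force: [0.1, -0.2, -2.6]
opening: 0.0187
```

```bash
python3 - <<'E'
from h import *
go(.472+.075*np.cos(.1117),-.0945+.075*np.sin(.1117),.074,96.4)
E
```

```text
t 28.45 pos [ 0.4726 -0.095   0.0733] rot [ 3.141 -0.     1.683] F [ 0.1 -0.2 -2.6] op 18.7
   d mm [ 0.6 74.5 -0.7] turn [ 0. -0.  0.]
```

>>> move_arm(increments=[[0,0,12,0,0,0,0],[0,0,15,0,0,0,0],[0,0,15,0,0,0,0],[0,0,12,0,0,0,0],[0,0,6,0,0,0,0],[0,0,0,0,0,0,0]])

```text
time: 29.2
tool_pos: [0.5366, -0.088, 0.0733]
tool_rot: [3.14, 0.001, 1.683]
contact_force: [1.3, 0.3, 1.1]
opening: 0.0186
```

```bash
python3 - <<'E'
from h import *
go(.472+.075*np.cos(.1117),-.0945+.075*np.sin(.1117),.0735,96.4)
E
```

```text
t 29.2 pos [ 0.5366 -0.088   0.0733] rot [3.140e+00 1.000e-03 1.683e+00] F [1.3 0.3 1.1] op 18.6
   d mm [ 0.7 10.1 -0.1] turn [0.001 0.001 0.   ]
```

>>> move_arm(increments=[[0,0.5,4,0,0,0,0],[0,0,4,0,0,0,0],[0,0,3,0,0,0,0],[0,0,3,0,0,0,0]])

```text
time: 29.7
tool_pos: [0.5477, -0.0861, 0.0732]
tool_rot: [-3.136, -0.0, 1.683]
contact_force: [-18.1, -3.9, 13.2]
opening: 0.0188
```

```bash
python3 - <<'E'
from h import *
go(.472+.075*np.cos(.1117),-.0945+.075*np.sin(.1117),.0735,96.4)
E
```

```text
t 29.7 pos [ 0.5477 -0.0861  0.0732] rot [-3.136 -0.     1.683] F [-18.1  -3.9  13.2] op 18.8
   d mm [ 0.1 -1.2 -0.3] turn [-0.006 -0.     0.   ]
```

>>> move_arm(increments=[[0,0,0,0,0,0,0],[40,0,0,0,0,0,0],[40,0,0,0,0,0,0],[40,0,0,0,0,0,0],[40,0,0,0,0,0,0]])

```text
time: 30.32
tool_pos: [0.549, -0.0862, 0.0735]
tool_rot: [-3.139, 0.0, 1.682]
contact_force: [-0.2, 0.5, 1.1]
opening: 0.0399
```

```bash
python3 - <<'E'
from h import *
go(.5,-.09,.25,96.4)
E
```

```text
t 30.32 pos [ 0.549  -0.0862  0.0735] rot [-3.139  0.     1.682] F [-0.2  0.5  1.1] op 39.9
   d mm [   1.6  -49.6 -176.4] turn [-0.003  0.    -0.   ]
```

>>> move_arm(increments=[[50,0,0,-20,0,0,0],[50,0,0,-50,0,0,0],[50,0,0,-60,0,0,0],[50,0,0,-60,0,0,0],[50,0,0,-50,0,0,0.15],[50,55,10,0,0,0,0.15],[50,55,10,0,0,0,0.15],[50,55,10,0,0,0,0],[50,0,0,0,0,0,0]])

```text
time: 31.45
tool_pos: [0.6129, 0.0721, 0.3215]
tool_rot: [-3.141, -0.0, 1.214]
contact_force: [-1.1, -0.8, 0.4]
opening: 0.05
```

```bash
python3 - <<'E'
from h import *
go(.5,.09,.25,70)
w=snap('wrist','w10.png')
e=robot.read_camera('side')
cv2.imwrite('pics/c10b.png',cv2.resize(e['img'][170:310,220:400,::-1],None,fx=3.8,fy=3.8,interpolation=2))
E
```

```text
t 31.45 pos [0.6129 0.0721 0.3215] rot [-3.141 -0.     1.214] F [-1.1 -0.8  0.4] op 50.0
   d mm [ -22.8 -112.    71.6] turn [-0.001 -0.    -0.008]
```

View pics/w10.png

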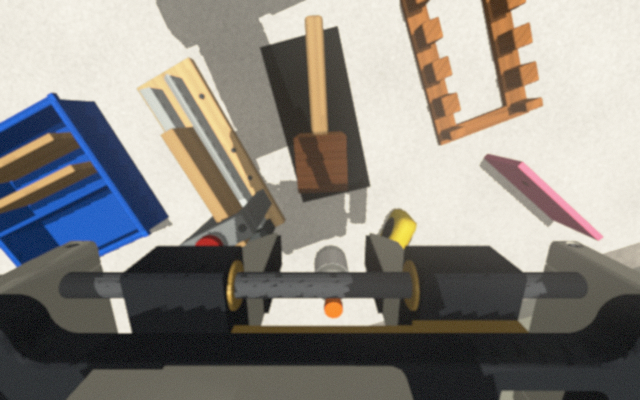

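View pics/c10b.png

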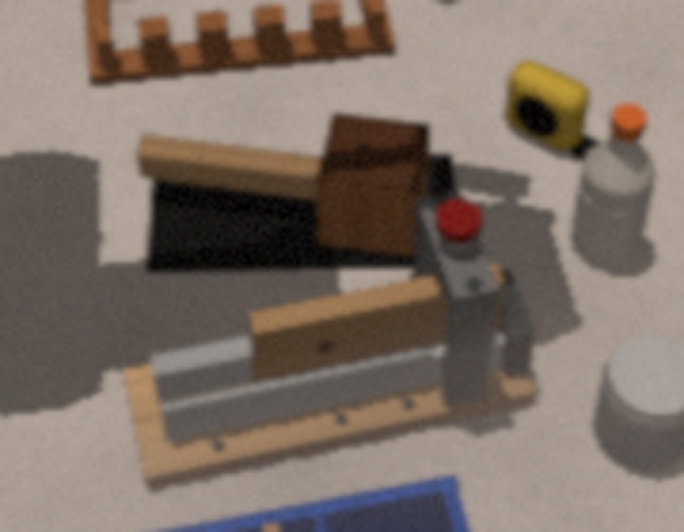

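```bash
python3 - <<'E'
from h import *
w=robot.read_camera('wrist')
cv2.imwrite('pics/c11.png',cv2.resize(w['img'][5:215,250:380,::-1],None,fx=2.85,fy=2.85,interpolation=2))
e=robot.read_camera('side')
j=(.5427,-.0866,np.radians(6.4)); c,s=np.cos(j[2]),np.sin(j[2])
for y in(-.0095,.0095):
  q=proj(e,(j[0]-c*.055-s*y,j[1]-s*.055+c*y,.108)); print((q[0]-220)*3.8,(q[1]-170)*3.8)
  q=proj(w,(j[0]-c*.055-s*y,j[1]-s*.055+c*y,.108)); print('w',q)
E
```

```text
252.025281020353 330.3326705076637
w (np.float64(161.67119118313184), np.float64(135.16414037937824))
246.1608809853127 308.5109622081874
w (np.float64(174.0795111500651), np.float64(128.08416838119007))
```

View pics/c11.png

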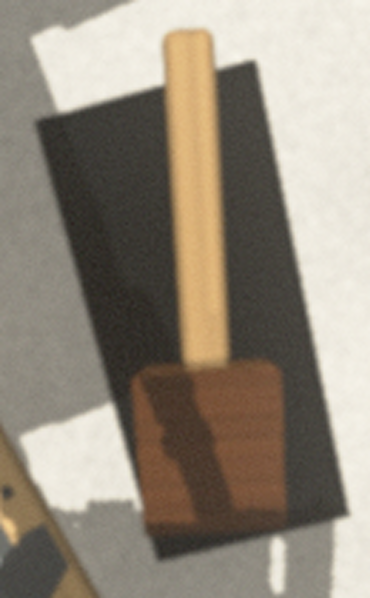

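```bash
python3 - <<'E'
from h import *
w=robot.read_camera('wrist')
S=lambda u,v:(u/2.85+250,v/2.85+5)
o=[(w,S(165,34),(-.19,.012,.059)),(w,S(213,32),(-.19,-.012,.059)),(w,S(133,366),(-.04,.036,.083)),(w,S(282,364),(-.04,-.036,.083)),(w,S(285,518),(.04,-.036,.083)),(w,S(146,520),(.04,.036,.083))]
fit(o,[.56,.08,-.35])
o=[(w,S(165,34),(-.19,-.012,.059)),(w,S(213,32),(-.19,.012,.059)),(w,S(133,366),(-.04,-.036,.083)),(w,S(282,364),(-.04,.036,.083)),(w,S(285,520),(.04,.036,.083)),(w,S(146,526),(.04,-.036,.083))]
p=fit(o,[.56,.08,-.35])
M=[(w,S(37,122),(-.125,-.06,.003)),(w,S(256,62),(-.125,.06,.003)),(w,S(348,515),(.125,.06,.003)),(w,S(160,560),(.125,-.06,.003))]
m=fit(M,[.55,.09,-.05])
c,s=np.cos(p[2]),np.sin(p[2])
for g in(-.07,-.075,-.08):print('grip',g,p[0]+c*g,p[1]+s*g)
E
```

```text
pose [0.6   0.074] yaw deg -17.43 res [ 17.2  -4.1 -18.3  -2.1  52.8  -0.2 -52.9   3.7 -49.1   6.9  50.1   3.3]
pose [0.5994 0.0739] yaw deg -17.76 res [-0.9 -3.4  1.  -3.8 -0.7  2.5  0.5  0.2  0.9  3.1 -0.8  3.6]
pose [0.5468 0.0894] yaw deg -6.86 res [-1.  -0.4  0.6 -1.4  1.3  1.1 -0.8  1.5]
grip -0.07 0.5327383761812866 0.09524488312416839
grip -0.075 0.5279766506715845 0.09676999629054403
grip -0.08 0.5232149251618824 0.09829510945691966
```

```bash
python3 - <<'E'
from h import *
go(.528,.0968,.15,72.2)
E
```

```text
t 31.7 pos [0.6118 0.0675 0.3227] rot [3.141 0.    1.208] F [ 0.9 -0.1  0.1] op 49.7
   d mm [ -2.3 -88.8 172.7] turn [ 0.     0.    -0.052]
```

>>> move_arm(increments=[[50,-1,-40,20,0,0,-0.052],[50,-1,-48,30,0,0,0],[50,0,0,50,0,0,0],[50,0,0,50,0,0,0],[50,0,0,0,0,0,0],[50,0,0,0,0,0,0]])

```text
time: 32.45
tool_pos: [0.5264, 0.0883, 0.1738]
tool_rot: [3.133, -0.002, 1.251]
contact_force: [0.6, -0.7, -0.4]
opening: 0.05
```

```bash
python3 - <<'E'
from h import *
go(.528,.0968,.09,72.2)
w=snap('wrist','w12.png')
e=robot.read_camera('scene')
cv2.imwrite('pics/c12.png',cv2.resize(e['img'][130:280,260:420,::-1],None,fx=3.8,fy=3.8,interpolation=2))
E
```

```text
t 32.45 pos [0.5264 0.0883 0.1738] rot [ 3.133e+00 -2.000e-03  1.251e+00] F [ 0.6 -0.7 -0.4] op 50.0
   d mm [ 8.4 -1.9 83.8] turn [ 0.009 -0.002 -0.009]
```

View pics/w12.png

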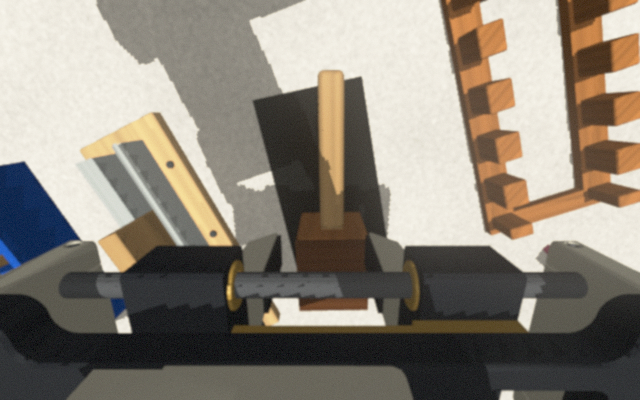

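View pics/c12.png

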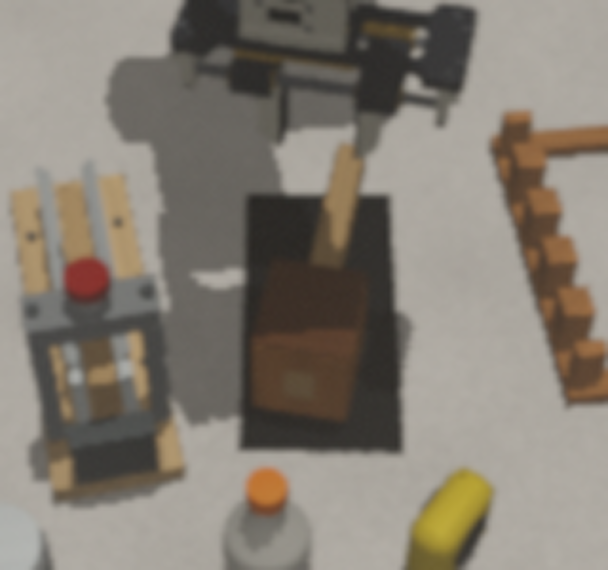

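```bash
python3 - <<'E'
from h import *
w=robot.read_camera('wrist')
o=[(w,(318,71),(-.19,-.012,.059)),(w,(343,71),(-.19,.012,.059)),(w,(300,213),(-.04,-.036,.083)),(w,(365,213),(-.04,.036,.083))]
p=fit(o,[.56,.08,-.35])
c,s=np.cos(p[2]),np.sin(p[2]); g=-.077
go(p[0]+c*g,p[1]+s*g,.09,90+np.degrees(p[2])); print(p[0]+c*g,p[1]+s*g)
E
```

```text
pose [0.5913 0.077 ] yaw deg -17.37 res [ -1.6 -13.3   1.4 -13.8  -6.1  18.5   6.4  17.2]
t 32.6 pos [0.5264 0.0887 0.1736] rot [ 3.133e+00 -2.000e-03  1.252e+00] F [ 0.2  0.1 -0.1] op 50.0
   d mm [  7.8 -12.5  83.5] turn [ 0.009 -0.002 -0.016]
0.5177961095057847 0.09999335468724795
```

```bash
python3 - <<'E'
from h import *
w=robot.read_camera('wrist')
cv2.imwrite('pics/c13.png',cv2.resize(w['img'][60:250,260:400,::-1],None,fx=3,fy=3,interpolation=2))
for z in(.003,):
 o=[(w,(318,71),(-.19,-.012,.059)),(w,(343,71),(-.19,.012,.059)),(w,(300,213),(-.04,-.036,z)),(w,(365,213),(-.04,.036,z))]
 p=fit(o,[.56,.08,-.35])
E
```

```text
pose [0.6023 0.0767] yaw deg -16.56 res [-1.2  0.5  1.6 -0.4  2.4  0.8 -2.9 -1. ]
```

View pics/c13.png

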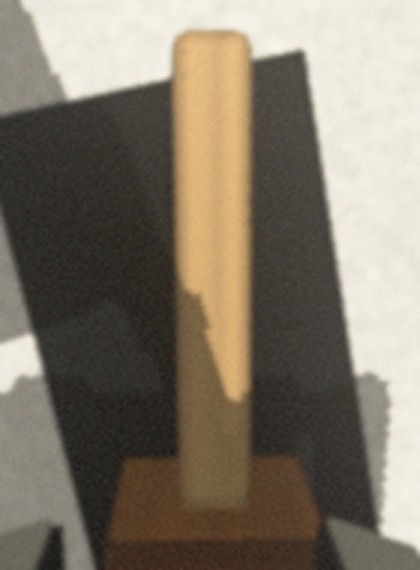

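```bash
python3 - <<'E'
from h import *
go(.5296,.0985,.09,73)
E
```

```text
t 32.65 pos [0.5263 0.0888 0.1734] rot [ 3.133e+00 -2.000e-03  1.252e+00] F [-0.4  0.3 -0.2] op 50.2
   d mm [10.1 -0.6 83.4] turn [ 0.009 -0.002 -0.022]
```

>>> move_arm(increments=[[50,10,0,30,0.009,-0.002,-0.022],[50,0,0,40,0,0,0],[50,0,0,15,0,0,0],[50,0,0,0,0,0,0]])

```text
time: 33.15
tool_pos: [0.5339, 0.0988, 0.0915]
tool_rot: [3.132, -0.003, 1.275]
contact_force: [0.3, 0.3, -0.0]
opening: 0.0502
```

```bash
python3 - <<'E'
from h import *
go(.5296,.0985,.028,73)
E
```

```text
t 33.15 pos [0.5339 0.0988 0.0915] rot [ 3.132e+00 -3.000e-03  1.275e+00] F [ 0.3  0.3 -0. ] op 50.2
   d mm [-1.7 -4.6 63.4] turn [ 0.009 -0.003  0.001]
```

>>> move_arm(increments=[[50,-2,-5,15,0.009,-0.003,0],[50,0,-1,18,0,0,0],[50,0,0,18,0,0,0],[50,0,0,10,0,0,0],[50,0,0,0,0,0,0]])

```text
time: 33.78
tool_pos: [0.5299, 0.0985, 0.0318]
tool_rot: [3.135, -0.002, 1.275]
contact_force: [0.3, -0.1, -0.7]
opening: 0.0498
```

```bash
python3 - <<'E'
from h import *
go(.5296,.0985,.028,73)
E
```

```text
t 33.77 pos [0.5299 0.0985 0.0318] rot [ 3.135e+00 -2.000e-03  1.275e+00] F [ 0.3 -0.1 -0.7] op 49.8
   d mm [-0.1 -0.3  3.8] turn [ 0.006 -0.002  0.   ]
```

Level it, then close on the handle.

>>> move_arm(increments=[[50,0,0,4,0.006,-0.002,0],[20,0,0,0,0,0,0],[0,0,0,0,0,0,0],[0,0,0,0,0,0,0],[0,0,0,0,0,0,0],[0,0,0,0,0,0,0]], newtons=60)

```text
time: 34.52
tool_pos: [0.531, 0.0984, 0.0292]
tool_rot: [3.139, -0.001, 1.275]
contact_force: [-0.1, 0.7, -1.3]
opening: 0.0234
```

>>> move_arm(increments=[[0,0,0,-10,0,0,0],[0,0,0,-20,0,0,0],[0,0,0,-20,0,0,0],[0,0,0,0,0,0,0]])

```text
time: 35.02
tool_pos: [0.5295, 0.0985, 0.0808]
tool_rot: [-3.141, -0.0, 1.274]
contact_force: [-0.4, 0.0, -3.5]
opening: 0.0239
```

```bash
python3 - <<'E'
from h import *
go(.5296,.0985,.24,73)
e=robot.read_camera('side')
cv2.imwrite('pics/c14.png',cv2.resize(e['img'][170:310,220:400,::-1],None,fx=3.8,fy=3.8,interpolation=2))
E
```

```text
t 35.02 pos [0.5295 0.0985 0.0808] rot [-3.141 -0.     1.274] F [-0.4  0.  -3.5] op 23.9
   d mm [   0.    -0.  -159.2] turn [-0.001 -0.     0.   ]
```

View pics/c14.png

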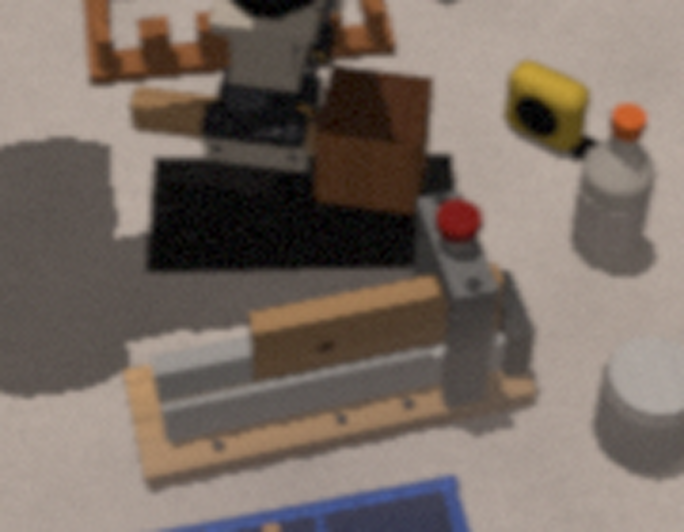

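>>> move_arm(increments=[[0,0,0,-50,0,0,0],[0,0,0,-60,0,0,0],[0,0,0,-60,0,0,0],[0,-46,25,0,0,0,0],[0,-46,25,0,0,0,0],[0,-40,20,0,0,0,0],[0,0,0,0,0,0,0],[0,0,0,0,0,0,0]])

```text
time: 36.08
tool_pos: [0.555, -0.0511, 0.2458]
tool_rot: [-3.123, 0.004, 1.277]
contact_force: [-0.1, 1.0, -2.8]
opening: 0.0233
```

```bash
python3 - <<'E'
from h import *
go(.5604,-.0548,.225,73)
e=robot.read_camera('side')
cv2.imwrite('pics/c15.png',cv2.resize(e['img'][150:310,220:400,::-1],None,fx=3.7,fy=3.7,interpolation=2))
e=robot.read_camera('scene')
cv2.imwrite('pics/c15b.png',cv2.resize(e['img'][130:280,220:380,::-1],None,fx=3.8,fy=3.8,interpolation=2))
E
```

```text
t 36.08 pos [ 0.555  -0.0511  0.2458] rot [-3.123  0.004  1.277] F [-0.1  1.  -2.8] op 23.3
   d mm [-1.9  6.6 20.7] turn [-0.019  0.004  0.003]
```

View pics/c15.png

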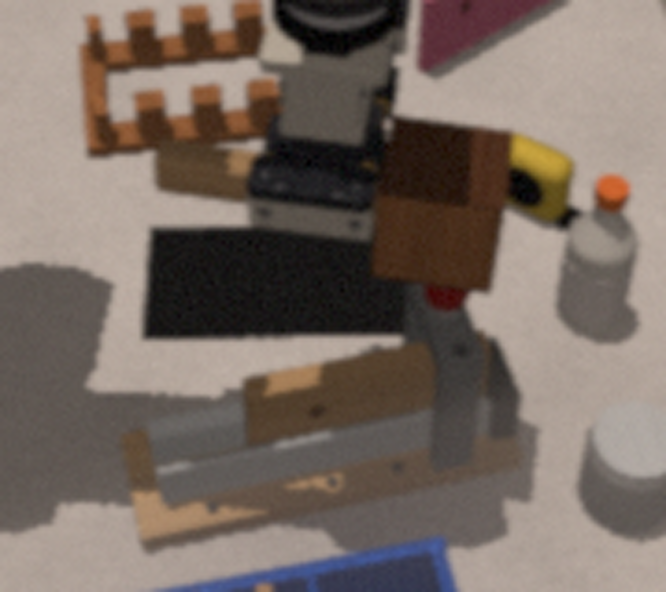

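View pics/c15b.png

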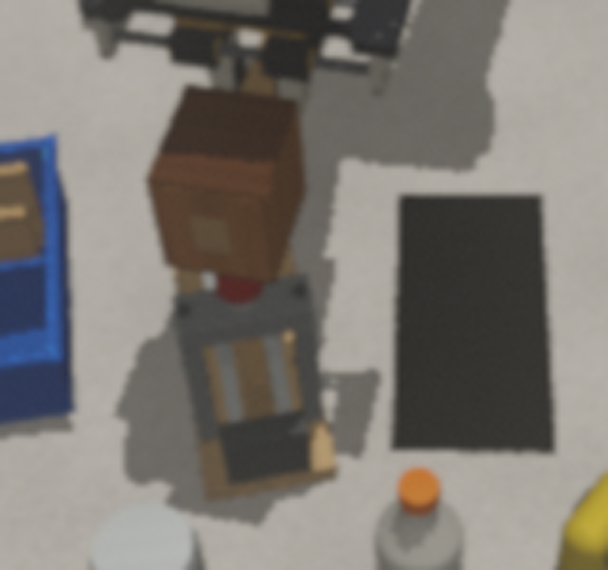

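>>> move_arm(increments=[[0,-2,7,10,-0.019,0.004,0],[0,0,0,15,0,0,0],[0,0,0,8,0,0,0],[0,0,0,0,0,0,0]])

```text
time: 36.67
tool_pos: [0.5604, -0.0508, 0.211]
tool_rot: [-3.141, -0.0, 1.283]
contact_force: [-0.4, 0.5, -3.5]
opening: 0.0239
```

```bash
python3 - <<'E'
from h import *
go(.5604,-.0548,.194,73)
E
```

```text
t 36.67 pos [ 0.5604 -0.0508  0.211 ] rot [-3.141 -0.     1.283] F [-0.4  0.5 -3.5] op 23.9
   d mm [-3.9  1.1 17. ] turn [-0.001 -0.     0.009]
```

>>> move_arm(increments=[[0,-4,1,0,0,0,0.009],[0,0,0,8,0,0,0],[0,0,0,8,0,0,0],[0,0,0,3,0,0,0]])

```text
time: 37.17
tool_pos: [0.5608, -0.0552, 0.1936]
tool_rot: [3.139, -0.0, 1.273]
contact_force: [-8.1, 1.8, 14.2]
opening: 0.0235
```

```bash
python3 - <<'E'
from h import *
go(.5604,-.0548,.194,73)
e=robot.read_camera('side')
cv2.imwrite('pics/c16.png',cv2.resize(e['img'][150:310,220:400,::-1],None,fx=3.7,fy=3.7,interpolation=2))
E
```

```text
t 37.17 pos [ 0.5608 -0.0552  0.1936] rot [ 3.139 -0.     1.273] F [-8.1  1.8 14.2] op 23.5
   d mm [ 0.3 -0.6 -0.4] turn [ 0.003 -0.    -0.001]
```

View pics/c16.png

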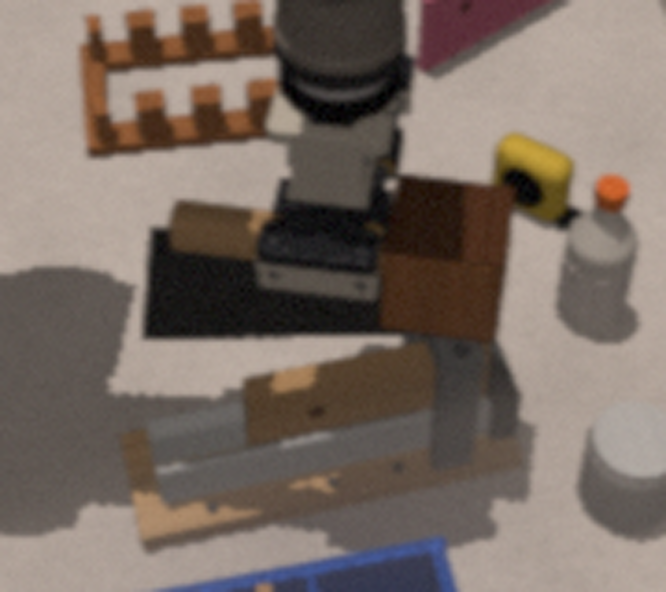

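>>> move_arm(increments=[[0,0,0,3,0,0,0],[0,0,0,0,0,0,0]])

```text
time: 37.48
tool_pos: [0.5612, -0.0557, 0.1941]
tool_rot: [3.134, 0.0, 1.273]
contact_force: [-2.4, 0.5, 3.6]
opening: 0.0236
```

>>> move_arm(increments=[[0,0,0,-20,0,0,0],[0,0,0,-35,0,0,0],[0,0,0,0,0,0,0]])

```text
time: 37.85
tool_pos: [0.561, -0.0556, 0.2493]
tool_rot: [3.135, 0.0, 1.273]
contact_force: [0.6, -0.8, -3.4]
opening: 0.0236
```

```bash
python3 - <<'E'
from h import *
go(.5306,.0985,.2,73)
e=robot.read_camera('side')
cv2.imwrite('pics/c17.png',cv2.resize(e['img'][150:310,220:400,::-1],None,fx=3.7,fy=3.7,interpolation=2))
E
```

```text
t 37.85 pos [ 0.561  -0.0556  0.2493] rot [3.135 0.    1.273] F [ 0.6 -0.8 -3.4] op 23.6
   d mm [138.4 -74.6  48.8] turn [ 0.007  0.    -0.001]
```

View pics/c17.png

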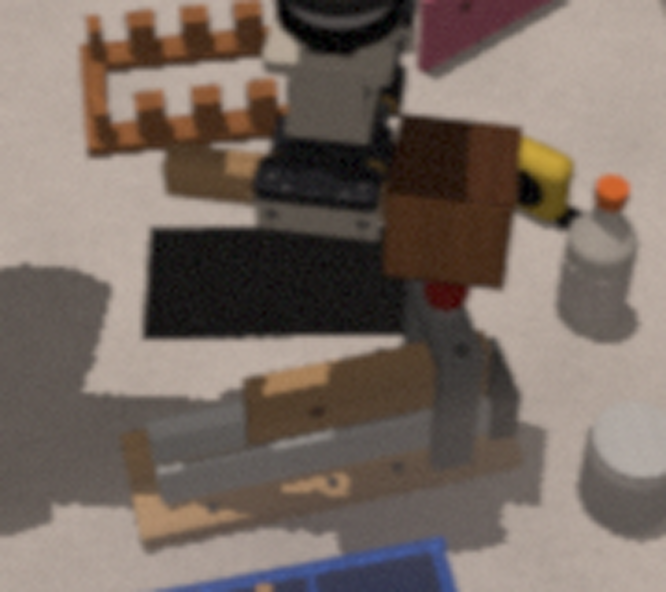

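>>> move_arm(increments=[[0,46,-25,0,0.007,0,0],[0,46,-25,0,0,0,0],[0,46,-27,0,0,0,0],[0,0,0,40,0,0,0],[0,0,0,50,0,0,0],[0,0,0,30,0,0,0],[0,0,0,0,0,0,0]])

```text
time: 38.78
tool_pos: [0.5174, 0.1044, 0.1106]
tool_rot: [-3.118, 0.006, 1.272]
contact_force: [-0.6, 0.4, -3.2]
opening: 0.0237
```

```bash
python3 - <<'E'
from h import *
go(.526,.0985,.06,73)
e=robot.read_camera('side')
cv2.imwrite('pics/c18.png',cv2.resize(e['img'][150:310,220:400,::-1],None,fx=3.7,fy=3.7,interpolation=2))
E
```

```text
t 38.77 pos [0.5174 0.1044 0.1106] rot [-3.118  0.006  1.272] F [-0.6  0.4 -3.2] op 23.7
   d mm [-2.9 11.1 50.4] turn [-0.024  0.006 -0.002]
```

View pics/c18.png

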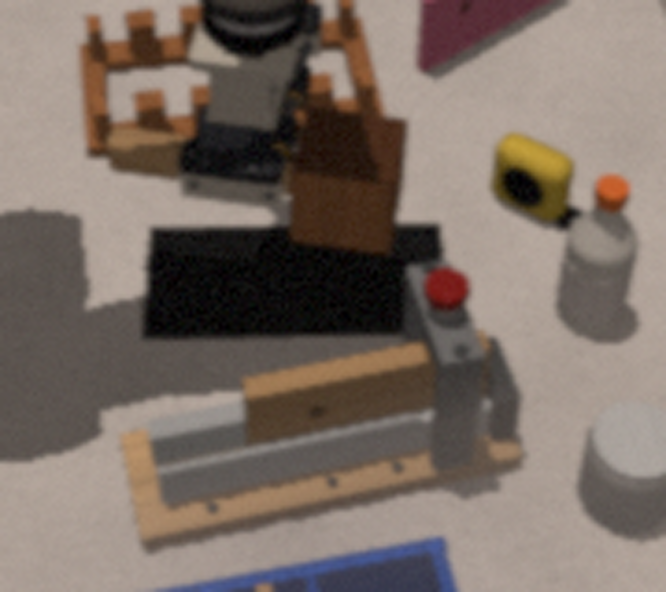

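>>> move_arm(increments=[[0,-3,11,12,-0.024,0.006,0],[0,0,0,18,0,0,0],[0,0,0,15,0,0,0],[0,0,0,10,0,0,0],[0,0,0,0,0,0,0]])

```text
time: 39.45
tool_pos: [0.5319, 0.0981, 0.0595]
tool_rot: [3.13, -0.004, 1.272]
contact_force: [-0.2, 0.2, -3.0]
opening: 0.024
```

```bash
python3 - <<'E'
from h import *
go(.526,.0985,.03,73)
E
```

```text
t 39.45 pos [0.5319 0.0981 0.0595] rot [ 3.13  -0.004  1.272] F [-0.2  0.2 -3. ] op 24.0
   d mm [-1.5 -6.1 29.4] turn [ 0.011 -0.004 -0.002]
```

>>> move_arm(increments=[[0,-1,-6,10,0.011,-0.004,0],[0,0,0,10,0,0,0],[0,0,0,6,0,0,0],[0,0,0,0,0,0,0]])

```text
time: 39.95
tool_pos: [0.5262, 0.0991, 0.0324]
tool_rot: [3.141, -0.001, 1.272]
contact_force: [0.1, 0.2, -4.0]
opening: 0.0238
```

```bash
python3 - <<'E'
from h import *
go(.526,.0985,.03,73)
e=robot.read_camera('side')
cv2.imwrite('pics/c19.png',cv2.resize(e['img'][170:270,220:360,::-1],None,fx=5,fy=5,interpolation=2))
E
```

```text
t 39.95 pos [0.5262 0.0991 0.0324] rot [ 3.141e+00 -1.000e-03  1.272e+00] F [ 0.1  0.2 -4. ] op 23.8
   d mm [-0.6  0.   2.4] turn [ 0.001 -0.001 -0.002]
```

View pics/c19.png

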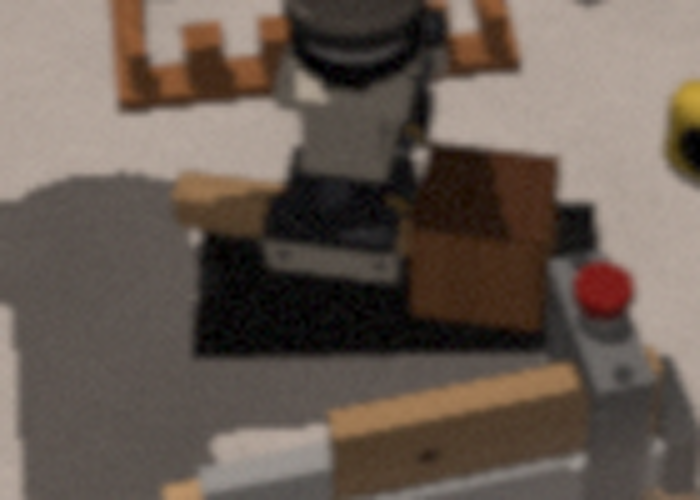

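Lower until it takes load, then release.

>>> move_arm(increments=[[0,0,0,2,0,0,0],[0,0,0,2,0,0,0],[0,0,0,0,0,0,0]])

```text
time: 40.38
tool_pos: [0.5271, 0.0991, 0.0291]
tool_rot: [3.138, -0.001, 1.272]
contact_force: [0.1, 0.1, -3.6]
opening: 0.0237
```

>>> move_arm(increments=[[0,0,0,2,0,0,0],[0,0,0,1,0,0,0],[0,0,0,0,0,0,0]])

```text
time: 40.75
tool_pos: [0.5273, 0.0992, 0.0292]
tool_rot: [3.136, -0.002, 1.272]
contact_force: [0.2, -0.1, -3.0]
opening: 0.0237
```

>>> move_arm(increments=[[0,0,0,4,0.005,0,0],[0,0,0,0,0,0,0]])

```text
time: 41.0
tool_pos: [0.5272, 0.0995, 0.0284]
tool_rot: [3.141, -0.002, 1.273]
contact_force: [0.2, 0.0, -3.5]
opening: 0.0237
```

>>> move_arm(increments=[[0,0,0,4,0,0,0],[0,0,0,2,0,0,0],[0,0,0,0,0,0,0]])

```text
time: 41.38
tool_pos: [0.527, 0.0998, 0.0271]
tool_rot: [3.139, -0.003, 1.273]
contact_force: [-0.1, -1.3, -1.9]
opening: 0.0235
```

>>> move_arm(increments=[[50,0,0,0,0,0,0],[50,0,0,0,0,0,0],[50,0,0,0,0,0,0],[50,0,0,-15,0,0,0],[50,0,0,-50,0,0,0],[50,0,0,-60,0,0,0],[50,0,0,-60,0,0,0],[50,0,0,0,0,0,0]])

```text
time: 42.38
tool_pos: [0.5274, 0.0995, 0.2206]
tool_rot: [3.136, -0.004, 1.273]
contact_force: [0.5, 0.5, -1.1]
opening: 0.0497
```

```bash
python3 - <<'E'
from h import *
go(.549,-.0862,.21,96.4)
e=robot.read_camera('side')
cv2.imwrite('pics/c20.png',cv2.resize(e['img'][170:310,220:400,::-1],None,fx=4,fy=4,interpolation=2))
e=robot.read_camera('scene')
cv2.imwrite('pics/c20b.png',cv2.resize(e['img'][130:280,150:380,::-1],None,fx=3,fy=3,interpolation=2))
E
```

```text
t 42.38 pos [0.5274 0.0995 0.2206] rot [ 3.136 -0.004  1.273] F [ 0.5  0.5 -1.1] op 49.7
   d mm [-171.2   75.1   10.3] turn [ 0.006 -0.003 -0.41 ]
```

View pics/c20.png

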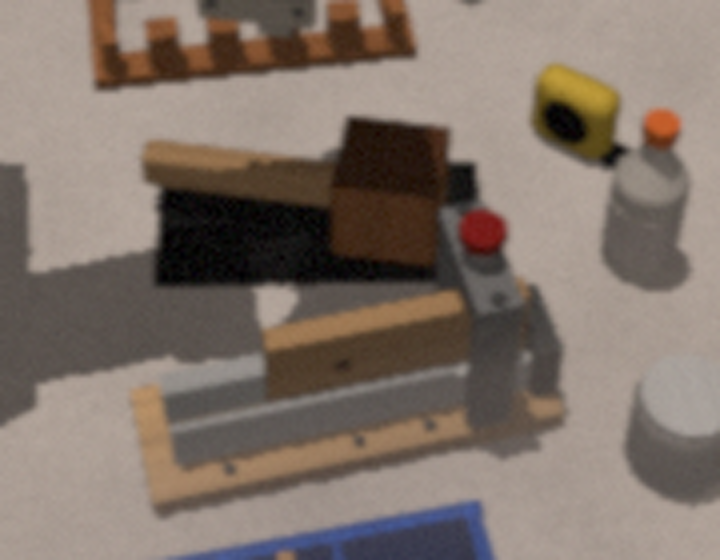

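View pics/c20b.png

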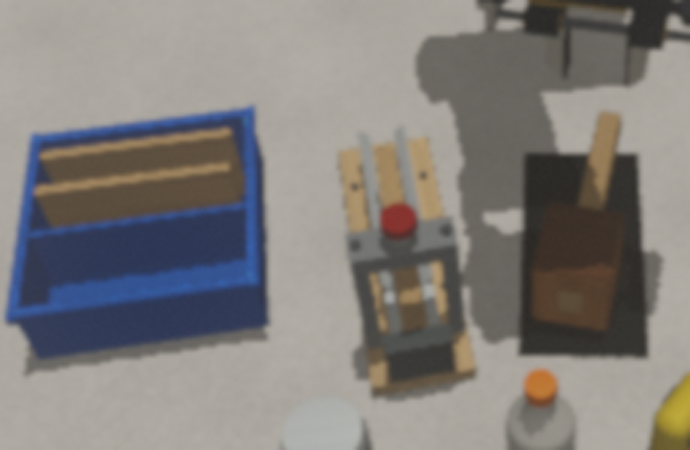

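>>> move_arm(increments=[[50,-30,0,0,0.006,-0.003,-0.14],[50,-50,0,0,0,0,-0.14],[50,-50,0,0,0,0,-0.13],[50,-45,0,0,0,0,0],[50,0,0,0,0,0,0],[50,0,0,0,0,0,0]])

```text
time: 43.22
tool_pos: [0.5074, -0.0762, 0.2055]
tool_rot: [-3.113, -0.009, 1.698]
contact_force: [0.0, -0.1, 1.2]
opening: 0.0497
```

```bash
python3 - <<'E'
from h import *
go(.549,-.0862,.15,96.4)
E
```

```text
t 43.23 pos [ 0.5074 -0.0762  0.2055] rot [-3.113 -0.009  1.698] F [ 0.  -0.1  1.2] op 49.7
   d mm [-15.7  41.5  54.2] turn [-0.029 -0.009  0.016]
```

>>> move_arm(increments=[[50,-15,40,0,-0.029,-0.009,0.016],[50,0,0,40,0,0,0],[50,0,0,20,0,0,0],[50,0,0,0,0,0,0],[50,0,0,0,0,0,0]])

```text
time: 43.85
tool_pos: [0.549, -0.0796, 0.141]
tool_rot: [-3.139, -0.002, 1.688]
contact_force: [0.5, 0.3, 0.5]
opening: 0.05
```

```bash
python3 - <<'E'
from h import *
go(.547,-.0862,.115,96.4)
e=robot.read_camera('side')
cv2.imwrite('pics/c21.png',cv2.resize(e['img'][170:310,220:400,::-1],None,fx=4,fy=4,interpolation=2))
E
```

```text
t 43.85 pos [ 0.549  -0.0796  0.141 ] rot [-3.139e+00 -2.000e-03  1.688e+00] F [0.5 0.3 0.5] op 50.0
   d mm [-6.4 -2.7 26. ] turn [-0.003 -0.002  0.006]
```

View pics/c21.png

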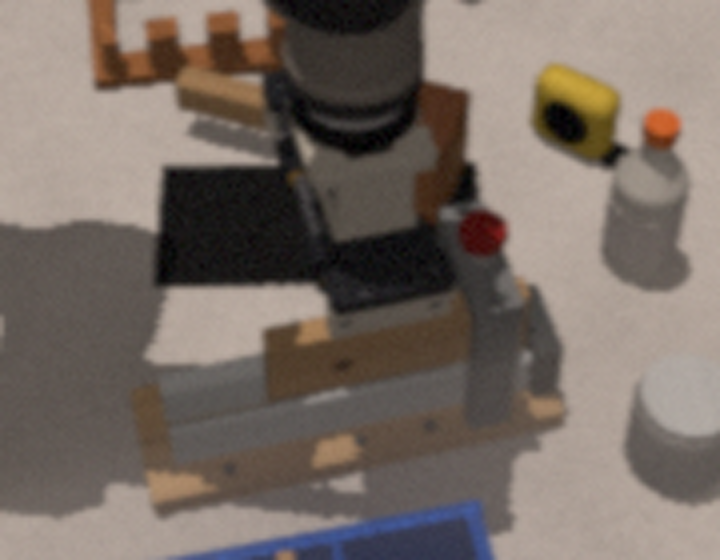

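The mallet has just been knocked aside, off the mat. I'll finish the rail first, then put it back.

>>> move_arm(increments=[[50,-6,-3,10,-0.003,-0.002,0.006],[50,0,0,15,0,0,0],[50,0,0,0,0,0,0]])

```text
time: 44.28
tool_pos: [0.5469, -0.0864, 0.1157]
tool_rot: [3.139, 0.001, 1.682]
contact_force: [0.4, -0.8, 1.0]
opening: 0.05
```

```bash
python3 - <<'E'
from h import *
go(.547,-.0862,.074,96.4)
E
```

```text
t 44.27 pos [ 0.5469 -0.0864  0.1157] rot [3.139e+00 1.000e-03 1.682e+00] F [ 0.4 -0.8  1. ] op 50.0
   d mm [ 0.2  0.  41.7] turn [ 0.003  0.001 -0.001]
```

>>> move_arm(increments=[[50,0,0,15,0,0,0],[50,0,0,15,0,0,0],[50,0,0,11,0,0,0],[20,0,0,0,0,0,0],[0,0,0,0,0,0,0],[0,0,0,0,0,0,0],[0,0,0,0,0,0,0],[0,0,0,0,0,0,0]], newtons=45)

```text
time: 45.28
tool_pos: [0.5472, -0.0865, 0.072]
tool_rot: [3.139, 0.001, 1.682]
contact_force: [0.2, 0.0, -1.6]
opening: 0.0189
```

Slide back 75 mm.

>>> move_arm(increments=[[0,0,-10,-0.5,0,0,0],[0,0,-16,0,0,0,0],[0,0,-18,0,0,0,0],[0,0,-18,0,0,0,0],[0,0,-15,0,0,0,0],[0,0,0,0,0,0,0]])

```text
time: 46.02
tool_pos: [0.4647, -0.095, 0.0723]
tool_rot: [3.141, 0.0, 1.682]
contact_force: [0.0, -0.1, -0.9]
opening: 0.0192
```

```bash
python3 - <<'E'
from h import *
go(.470,-.0947,.074,96.4)
e=robot.read_camera('side')
cv2.imwrite('pics/c22.png',cv2.resize(e['img'][170:310,220:400,::-1],None,fx=4,fy=4,interpolation=2))
E
```

```text
t 46.02 pos [ 0.4647 -0.095   0.0723] rot [3.141 0.    1.682] F [ 0.  -0.1 -0.9] op 19.2
   d mm [-0.3  5.3 -1.7] turn [ 0.001  0.    -0.001]
```

View pics/c22.png

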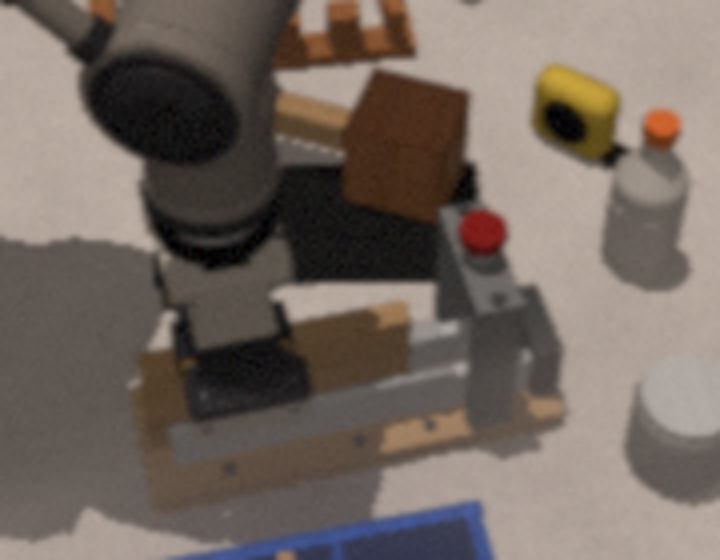

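>>> move_arm(increments=[[0,0,0,-20,0,0,0],[0,0,0,-40,0,0,0],[0,0,0,-50,0,0,0],[0,0,0,-40,0,0,0],[0,0,0,0,0,0,0.18],[0,0,0,0,0,0,0.186],[0,0,0,0,0,0,0.186],[0,0,0,0,0,0,0.186],[0,0,0,0,0,0,0.186],[0,0,0,0,0,0,0.186],[0,0,0,0,0,0,0.186],[0,0,0,0,0,0,0.186]])

```text
time: 47.58
tool_pos: [0.4704, -0.0941, 0.2281]
tool_rot: [3.14, -0.005, 0.184]
contact_force: [-0.9, -0.9, -1.4]
opening: 0.0188
```

>>> move_arm(increments=[[0,0,0,0,0,0,0.13],[0,0,0,0,0,0,0],[0,0,0,0,0,0,0]])

```text
time: 47.95
tool_pos: [0.4714, -0.0938, 0.228]
tool_rot: [3.141, -0.006, 0.053]
contact_force: [-0.5, 0.7, -1.2]
opening: 0.0191
```

```bash
python3 - <<'E'
from h import *
go(.5662,-.29,.21,3.8)
e=robot.read_camera('side')
cv2.imwrite('pics/c23.png',cv2.resize(e['img'][150:400,200:420,::-1],None,fx=2.4,fy=2.4,interpolation=2))
E
```

```text
t 47.95 pos [ 0.4714 -0.0938  0.228 ] rot [ 3.141 -0.006  0.053] F [-0.5  0.7 -1.2] op 19.1
   d mm [ 84.2 200.9  18.6] turn [ 0.001 -0.006 -0.013]
```

View pics/c23.png

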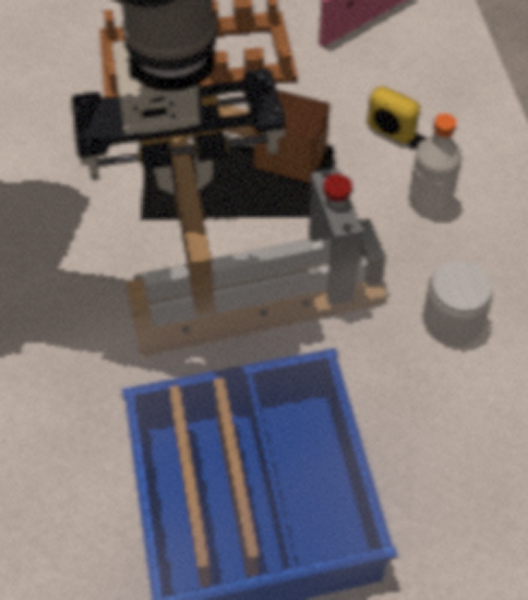

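>>> move_arm(increments=[[0,0,50,0,0,-0.006,-0.013],[0,0,55,0,0,0,0],[0,40,45,0,0,0,0],[0,44,45,0,0,0,0],[0,0,5,0,0,0,0],[0,0,0,0,0,0,0],[0,0,0,0,0,0,0]])

```text
time: 48.88
tool_pos: [0.5694, -0.2906, 0.2262]
tool_rot: [-3.14, 0.002, 0.078]
contact_force: [0.0, 0.7, -1.7]
opening: 0.0186
```

```bash
python3 - <<'E'
from h import *
go(.5662,-.29,.14,3.8)
w=snap('wrist','w24.png')
c,s=np.cos(.0663),np.sin(.0663)
for x,y in[(-.1065,.106),(.0205,.1),(.1005,.1),(.1065,.106)]: print(x,y,np.round(proj(w,(.508+c*x-s*y,-.327+s*x+c*y,.075))))
E
```

```text
t 48.88 pos [ 0.5694 -0.2906  0.2262] rot [-3.14e+00  2.00e-03  7.80e-02] F [ 0.   0.7 -1.7] op 18.6
   d mm [-2.9 -0.7 86.2] turn [-0.002  0.002  0.012]
-0.1065 0.106 [160. 117.]
0.0205 0.1 [283. 125.]
0.1005 0.1 [361. 126.]
0.1065 0.106 [367. 120.]
```

View pics/w24.png

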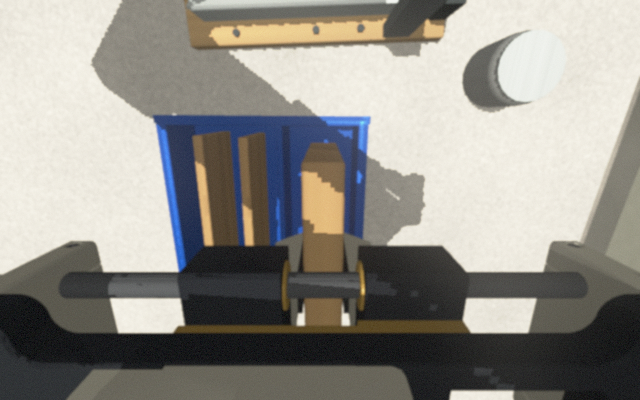

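>>> move_arm(increments=[[0,-3,0,30,0,0.002,0.012],[0,0,0,40,0,0,0],[0,-2,0,20,0,0,0],[0,0,0,0,0,0,0],[0,0,0,0,0,0,0]])

```text
time: 49.55
tool_pos: [0.5641, -0.2874, 0.1407]
tool_rot: [3.138, -0.007, 0.071]
contact_force: [0.4, -0.6, -1.2]
opening: 0.0193
```

```bash
python3 - <<'E'
from h import *
go(.5662,-.29,.062,3.8)
E
```

```text
t 49.55 pos [ 0.5641 -0.2874  0.1407] rot [ 3.138 -0.007  0.071] F [ 0.4 -0.6 -1.2] op 19.3
   d mm [ 1.4  2.5 78.8] turn [ 0.003 -0.007  0.004]
```

>>> move_arm(increments=[[0,1,2,20,0.003,-0.007,0.004],[0,0,0,25,0,0,0],[0,0,0,20,0,0,0],[0,0,0,6,0,0,0],[0,0,0,0,0,0,0]])

```text
time: 50.18
tool_pos: [0.5673, -0.2904, 0.0687]
tool_rot: [3.138, -0.003, 0.067]
contact_force: [1.0, 0.4, -1.9]
opening: 0.0185
```

```bash
python3 - <<'E'
from h import *
go(.5662,-.29,.061,3.8)
E
```

```text
t 50.17 pos [ 0.5673 -0.2904  0.0687] rot [ 3.138e+00 -3.000e-03  6.700e-02] F [ 1.   0.4 -1.9] op 18.5
   d mm [-1.1 -0.5  7.7] turn [ 0.003 -0.003  0.   ]
```

>>> move_arm(increments=[[0,-1,0,5,0,0,0],[0,0,0,4,0,0,0],[0,0,0,0,0,0,0],[27,0,0,0,0,0,0],[27,0,0,0,0,0,0],[27,0,0,0,0,0,0],[27,0,0,-10,0,0,0],[27,0,0,-30,0,0,0],[27,0,0,-50,0,0,0],[27,0,0,-60,0,0,0],[27,0,0,0,0,0,0]])

```text
time: 51.55
tool_pos: [0.567, -0.2909, 0.22]
tool_rot: [3.133, -0.01, 0.067]
contact_force: [0.3, -0.1, -1.1]
opening: 0.0271
```

```bash
python3 - <<'E'
from h import *
go(.5662,-.29,.061,3.8)
e=robot.read_camera('side')
cv2.imwrite('pics/c25.png',cv2.resize(e['img'][150:400,200:420,::-1],None,fx=2.4,fy=2.4,interpolation=2))
E
```

```text
t 51.55 pos [ 0.567  -0.2909  0.22  ] rot [ 3.133 -0.01   0.067] F [ 0.3 -0.1 -1.1] op 27.1
   d mm [ -2.3  -2.3 159. ] turn [ 0.009 -0.01   0.   ]
```

View pics/c25.png

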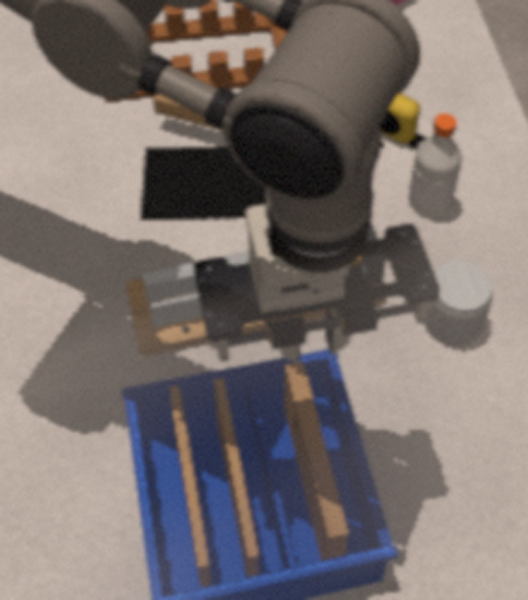

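>>> move_arm(increments=[[50,0,-40,-40,0.009,-0.01,0],[50,0,-45,-40,0,0,0],[50,0,-60,0,0,0,0],[50,5,-60,0,0,0,0],[50,5,-60,0,0,0,0],[50,5,-60,0,0,0,-0.1],[50,5,-40,0,0,0,-0.18],[50,0,0,0,0,0,-0.18],[50,0,0,0,0,0,-0.18],[50,0,0,0,0,0,-0.18],[50,0,0,0,0,0,-0.18],[50,0,0,0,0,0,0]])

```text
time: 53.1
tool_pos: [0.5506, 0.0884, 0.286]
tool_rot: [-3.108, 0.007, 1.094]
contact_force: [0.1, 0.2, 0.0]
opening: 0.05
```

```bash
python3 - <<'E'
from h import *
go(.6,.1,.32,65)
w=snap('wrist','w26.png')
E
```

```text
t 53.1 pos [0.5506 0.0884 0.286 ] rot [-3.108  0.007  1.094] F [0.1 0.2 0. ] op 50.0
   d mm [ 32.8  37.3 -35.5] turn [-0.033  0.006 -0.041]
```

View pics/w26.png

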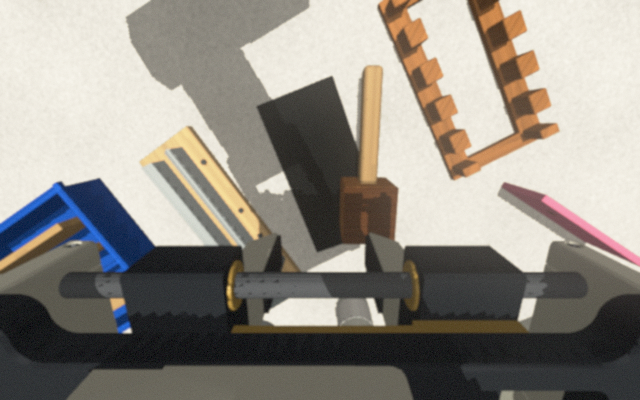

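```bash
python3 - <<'E'
from h import *
w=robot.read_camera('wrist')
cv2.imwrite('pics/c27.png',cv2.resize(w['img'][55:255,320:420,::-1],None,fx=2.9,fy=2.9,interpolation=2))
E
```

```text
(no output)
```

View pics/c27.png

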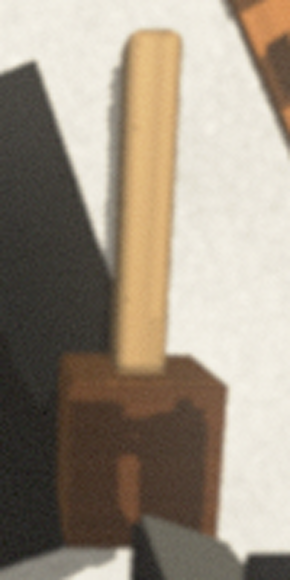

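```bash
python3 - <<'E'
from h import *
w=robot.read_camera('wrist')
S=lambda u,v:(u/2.9+320,v/2.9+55)
o=[(w,S(126,33),(-.19,-.012,.057)),(w,S(182,33),(-.19,.012,.057)),(w,S(60,381),(-.04,-.036,.082)),(w,S(226,389),(-.04,.036,.082)),(w,S(190,356),(-.04,.036,.002)),(w,S(116,374),(-.04,-.012,.057)),(w,S(165,374),(-.04,.012,.057))]
p=fit(o,[.6,.12,-.35])
c,s=np.cos(p[2]),np.sin(p[2]); g=-.076
x,y=p[0]+c*g,p[1]+s*g; print(x,y); go(x,y,.15,90+np.degrees(p[2]))
E
```

```text
pose [0.618  0.1196] yaw deg -28.12 res [ 0.2 -0.7  0.3 -0.5  1.6  1.5  0.1 -0.7 -0.1 -0.2 -1.4  0.3 -0.8  0.5]
0.5509433616256052 0.1553805166539993
t 53.25 pos [0.5509 0.0883 0.2865] rot [-3.109  0.007  1.092] F [ 0.5  0.4 -0.8] op 50.2
   d mm [ 60.4 -26.4 137.1] turn [-0.032  0.007  0.012]
```

>>> move_arm(increments=[[50,30,-13,20,-0.032,0.007,0.012],[50,30,-13,30,0,0,0],[50,0,0,50,0,0,0],[50,0,0,40,0,0,0],[50,0,0,0,0,0,0],[50,0,0,0,0,0,0]])

```text
time: 54.0
tool_pos: [0.5574, 0.1554, 0.1452]
tool_rot: [3.137, -0.003, 1.064]
contact_force: [0.3, -0.1, -0.2]
opening: 0.0503
```

```bash
python3 - <<'E'
from h import *
go(.551,.1554,.1,61.9)
w=snap('wrist','w28.png')
p=(.618,.1196,np.radians(-28.1)); c,s=np.cos(p[2]),np.sin(p[2])
for l in[(-.19,-.012,.057),(-.19,.012,.057),(-.04,-.036,.002),(-.04,.036,.002)]: print(np.round(proj(w,(p[0]+c*l[0]-s*l[1],p[1]+s*l[0]+c*l[1],l[2]))))
E
```

```text
t 54.0 pos [0.5574 0.1554 0.1452] rot [ 3.137e+00 -3.000e-03  1.064e+00] F [ 0.3 -0.1 -0.2] op 50.3
   d mm [-3.3 -5.8 45.2] turn [ 0.005 -0.003 -0.016]
[301.  59.]
[332.  59.]
[288. 218.]
[353. 216.]
```

View pics/w28.png

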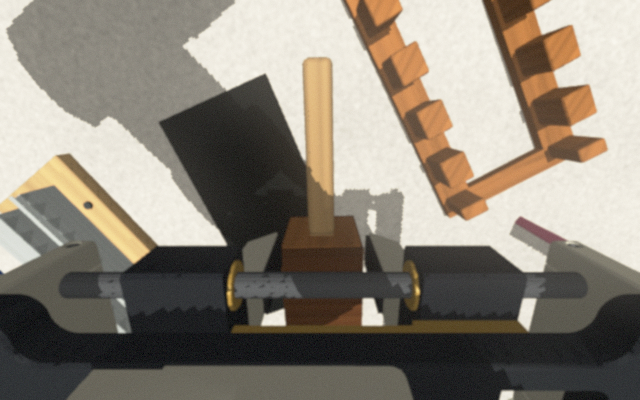

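Prediction and picture agree. Descending.

>>> move_arm(increments=[[50,-3,-6,20,0.005,-0.003,-0.016],[50,0,0,30,0,0,0],[50,0,-1,15,0,0,0],[50,0,0,0,0,0,0]])

```text
time: 54.55
tool_pos: [0.5548, 0.1564, 0.0864]
tool_rot: [3.131, -0.008, 1.078]
contact_force: [-0.5, -0.8, 0.4]
opening: 0.0496
```

```bash
python3 - <<'E'
from h import *
go(.551,.1554,.028,61.9)
E
```

```text
t 54.55 pos [0.5548 0.1564 0.0864] rot [ 3.131 -0.008  1.078] F [-0.5 -0.8  0.4] op 49.6
   d mm [-3.1 -3.5 58.3] turn [ 0.011 -0.008 -0.002]
```

>>> move_arm(increments=[[50,-3,-4,15,0.011,-0.008,0],[50,0,0,18,0,0,0],[50,0,0,18,0,0,0],[50,0,0,5,0,0,0],[50,0,0,0,0,0,0]])

```text
time: 55.18
tool_pos: [0.5519, 0.1558, 0.0312]
tool_rot: [3.138, -0.003, 1.078]
contact_force: [-0.3, 0.1, -0.1]
opening: 0.0499
```

```bash
python3 - <<'E'
from h import *
go(.551,.1554,.028,61.9)
E
```

```text
t 55.17 pos [0.5519 0.1558 0.0312] rot [ 3.138e+00 -3.000e-03  1.078e+00] F [-0.3  0.1 -0.1] op 49.9
   d mm [-0.8 -0.6  3.2] turn [ 0.003 -0.003 -0.003]
```

>>> move_arm(increments=[[50,-1,0,3,0.003,-0.003,0],[20,0,0,0,0,0,0],[0,0,0,0,0,0,0],[0,0,0,0,0,0,0],[0,0,0,0,0,0,0],[0,0,0,0,0,0,0],[0,0,0,-10,0,0,0],[0,0,0,-20,0,0,0],[0,0,0,-20,0,0,0],[0,0,0,0,0,0,-0.1],[0,0,0,0,0,0,-0.1],[0,0,0,0,0,0,0]], newtons=60)

```text
time: 56.68
tool_pos: [0.5503, 0.155, 0.0824]
tool_rot: [-3.14, 0.001, 1.282]
contact_force: [-0.2, -0.3, -3.5]
opening: 0.0237
```

```bash
python3 - <<'E'
from h import *
go(.5187,.1057,.078,73.4)
e=robot.read_camera('side')
cv2.imwrite('pics/c29.png',cv2.resize(e['img'][130:270,220:400,::-1],None,fx=4,fy=4,interpolation=2))
E
```

```text
t 56.67 pos [0.5503 0.155  0.0824] rot [-3.140e+00  1.000e-03  1.282e+00] F [-0.2 -0.3 -3.5] op 23.7
   d mm [-56.2 -16.3   4.5] turn [-0.002  0.001  0.001]
```

View pics/c29.png

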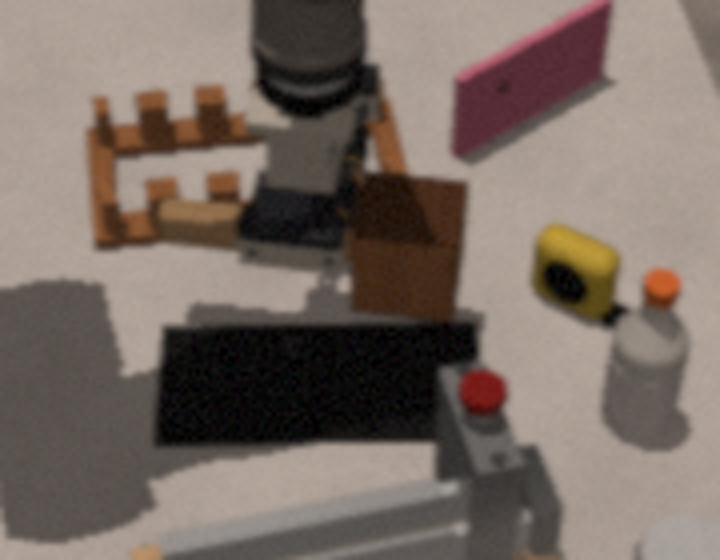

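>>> move_arm(increments=[[0,-28,-8,0,0,0,0],[0,-28,-8,0,0,0,0],[0,0,0,10,0,0,0],[0,0,0,0,0,0,0],[0,0,0,0,0,0,0]])

```text
time: 57.35
tool_pos: [0.5183, 0.1056, 0.072]
tool_rot: [-3.139, 0.0, 1.274]
contact_force: [-0.6, -0.5, -3.2]
opening: 0.0238
```

```bash
python3 - <<'E'
from h import *
go(.5187,.1057,.034,73.4)
e=robot.read_camera('side')
cv2.imwrite('pics/c30.png',cv2.resize(e['img'][130:270,220:400,::-1],None,fx=4,fy=4,interpolation=2))
E
```

```text
t 57.35 pos [0.5183 0.1056 0.072 ] rot [-3.139  0.     1.274] F [-0.6 -0.5 -3.2] op 23.8
   d mm [ 0.2  0.5 38. ] turn [-0.003  0.    -0.007]
```

View pics/c30.png

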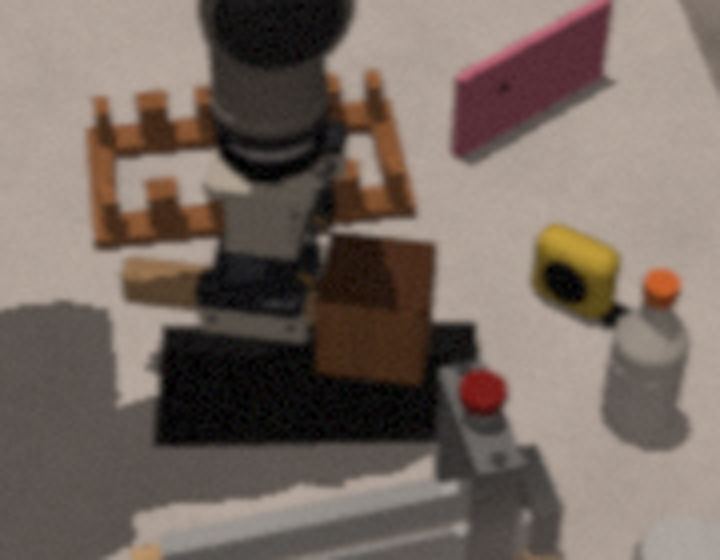

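>>> move_arm(increments=[[0,0,0,12,0,0,0],[0,0,0,15,0,0,0],[0,0,0,9,0,0,0],[0,0,0,3,0,0,0],[0,0,0,0,0,0,0]])

```text
time: 58.02
tool_pos: [0.5183, 0.1066, 0.0301]
tool_rot: [-3.138, 0.001, 1.275]
contact_force: [-3.8, 0.3, 2.6]
opening: 0.0236
```

>>> move_arm(increments=[[0,0,0,3,0,0,0],[0,0,0,0,0,0,0]])

```text
time: 58.28
tool_pos: [0.5189, 0.1067, 0.0305]
tool_rot: [-3.141, -0.0, 1.275]
contact_force: [-0.0, 0.0, -3.6]
opening: 0.0236
```

>>> move_arm(increments=[[0,0,0,2,0,0,0],[50,0,0,0,0,0,0],[50,0,0,0,0,0,0],[50,0,0,0,0,0,0],[50,0,0,-15,0,0,0],[50,0,0,-50,0,0,0],[50,0,0,-60,0,0,0],[50,0,0,-60,0,0,0],[50,0,0,-40,0,0,0],[50,40,-40,0,0,0,0],[50,40,-40,0,0,0,0],[50,0,0,0,0,0,0]])

```text
time: 59.78
tool_pos: [0.4656, 0.2084, 0.2698]
tool_rot: [3.132, -0.006, 1.272]
contact_force: [-0.0, -1.7, 0.2]
opening: 0.0499
```

```bash
python3 - <<'E'
from h import *
go(.5187,.1057,.034,73.4)
for n in('side','scene'):
  e=robot.read_camera(n); a=e['img'][120:400,200:460] if n=='side' else e['img'][120:310,130:520]
  cv2.imwrite(f'pics/f_{n}.png',cv2.resize(a[:,:,::-1],None,fx=2,fy=2,interpolation=2))
E
```

```text
t 59.77 pos [0.4656 0.2084 0.2698] rot [ 3.132 -0.006  1.272] F [-0.  -1.7  0.2] op 49.9
   d mm [-84.   78.7 236.1] turn [ 0.01  -0.006 -0.009]
```

View pics/f_side.png

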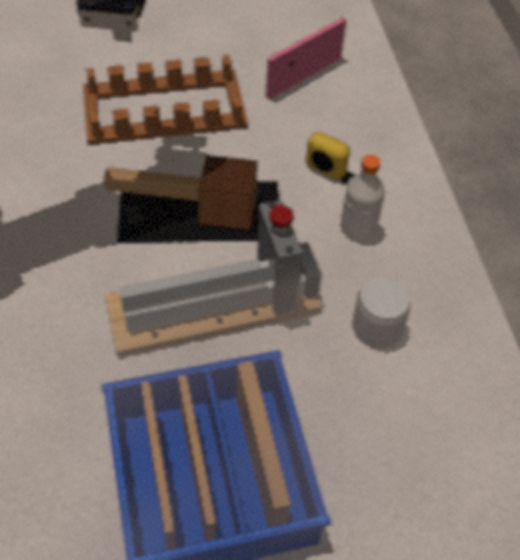

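View pics/f_scene.png

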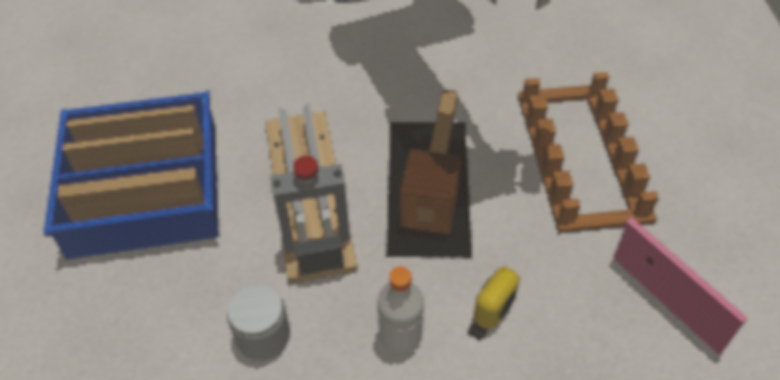

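The pictures show both cladding boards standing in the wide bay, the rail in the narrow bay, and the mallet head on the mat. The other things are where they started.

```bash
python3 -c "
from h import *
print(robot.hand_in())"
```

```text
the job is handed in; nothing more can be done
None
```

The job is done and handed in at about 60 s of the 200 s allowed. No verdict was reported.

- **Boards:** Pinching gave openings of 10.0, 10.1 and 18.9 mm. The two cladding boards stand in the wide bay.
- **Marking:** I slid the rail under the bridge until it pressed on the end stop at about 18 N, then let go. I pressed the punch down with the mallet head. The vertical load peaked at about 18 N, well over the 6 N the spring needs, at a height that matches the full 12 mm of travel. I did not read the punch's travel or see the mark directly; that load and height are my evidence that it went fully down.
- **Rail:** I then took it out of the jig and stood it in the narrow bay.
- **Mallet:** It was knocked off the mat after I first put it back, so I picked it up again and set it down a second time.

The last side and scene pictures show all three boards in their bays and the mallet's head on the mat on a striking face. The tape measure, glue bottle, tin and pink board look unmoved, and the gripper was clear of everything. None of these checks failed or disagreed.

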